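Stack the test sieves on the shaker

ROBOT

A 6-joint arm with a two-finger parallel gripper is mounted at the origin on the work surface. World frame = base frame: x ahead of the robot, y to its left, z up, the work surface at z = 0. Lengths are in m, angles in rad, forces in N, time in s.
With the tool pointing down it reaches from about 0.425 to 0.95 m from the base axis. Payload 3.5 kg.
Tool frame: the origin (TCP) lies at the very end of the fingers, on their centre line; the grasp point (between the pads) lies 19 mm behind it (tcp_to_grasp is the distance from the TCP to the grasp point, in m); z points along the fingers, y is the direction in which the jaws open and shut (so a half turn about z gives the same grasp; the last joint's range is limited). The gripper opens to 85 mm and grips with 20 to 120 N. Pads are 22 mm wide; open, the fingers measure 114 mm over their backs; the gripper's body (76 mm by 85 mm) begins 54 mm behind the grasp point. The pads swing forward as they close: fully open they stand 13 mm farther back than shut.
Start: joints at [-1.275, 0.286, 1.577, -0, 1.279, -0.15], TCP at [0.291, -0.609, 0.231] pointing down, gripper open.
Joint ranges: [-2.77, 2.77], [-0.9, 2.22], [0.21, 2.48], [-1.53, 4.67], [0.24, 2.81], [-2.84, 2.84]. Speed limits (rad/s): [2.79, 2.79, 3.14, 3.14, 3.14, 3.14].

INTERFACE

Orientations are given as a unit quaternion [x, y, z, w].
In Python, from station import observe, grab_frame, camera_info, finish_job, tcp_to_grasp gives the robot as it stands.
- The arm moves only by the tool carry_out, never from a script. Its argument "steps" is text: rows parted by semicolons, each of 6 numbers parted by spaces: the shift along the tool's x, y, z in cm, then the turn, a rotation vector about the tool's x, y, z in rad. A call has 1 to 10 rows; each row shifts and turns the commanded pose from where the row before left it, along the tool's axes as they then stand; what a row does not reach is not made up. A row lasts 1/12 s, in which the tool goes at most 41.7 mm and 7.16 degrees, less where a joint would pass 70% of its speed; a pose out of reach is approached as far as the arm can. A call with a gripper value outside its range is refused whole. "jaw" is the closure in counts, from 0 (fully open) to 255 (shut), set as the call begins (left out, the last holds). The fingers move at their own pace and stop on an object; "grip_force" is the grip in N (left out, the last holds). Time passes only in rows, so rows that do not move let the fingers close. It gives the time, the measured TCP pose, the force and the opening at its end, in the units of the state.
- observe(): the state, without advancing time (a new reading comes with each control period).
- grab_frame(name): name is "side" or "top" or "wrist"; returns the picture (480x640x3 uint8, blue, green, red); there is no depth.
- camera_info(name): a dict with "fx", "fy", "cx", "cy" (pixels), "dist" ([k1, k2, p1, p2, k3] as OpenCV has them; the pictures are not rectified), "R" (3x3) and "t" (3): a world point X has camera coordinates R X + t; the wrist camera has in their place "hand_eye" (4x4, takes a point from camera to tool coordinates, whose origin is the TCP and whose axes are the flange's). Camera axes: x right, y down, z forward; pixel columns grow to the right and rows downward; lengths in m; the calibration is good to about 2 mm. A picture is of the moment at which its call begins: read the wrist's pose just before it. camera_info takes no time and is no camera call.
- finish_job(): hands the job in, once; it reports no verdict.
The state is a dict: "t": time; "joint_pos": joint angles; "joint_vel": joint speeds; "effort": joint torques, N m; "position": TCP position; "tcp_rot": TCP orientation; "force": force on the tool from outside, world axes, zero at the start; "moment": the same for the moment, N m; "grip_width": finger opening in m.
Only numpy, scipy, OpenCV 4.12 (cv2) and the standard library are available. Lean on these libraries where they do the work, as an engineer would, in place of code of your own. Each camera call takes 0.05 s, during which the arm holds its last target.

TASK

Set up the sieve shaker for the next sediment sample: seat the black collecting pan on the shaker's plate, then stack the sieves on it from finest to coarsest (blue at the bottom, then yellow, red on top) and put the lid on, each part level and fully nested in the one below. Leave the porcelain dish, the flask, the brush and the balance alone.

Things in the scene. Friction and masses are not known exactly. Their poses are not given: they have to be found in the camera images.
- pan: collecting pan: plain black open cup with a closed bottom, 60 mm outer diameter, 30 mm tall, wall 3 mm, mouth 54 mm, flat underside, 50 to 100 g. Origin: centre of the underside; z up
- sieve_fine: blue test sieve, finest mesh (looks a plain grey disc). Round, 60 mm outside, 30 mm tall: the lowest 8 mm is a tapered skirt (43 mm at the foot, 51 mm at the shoulder) that nests in the 54 mm mouth of the part below; above it a straight frame (8 to 30 mm up, wall 3 mm). 50 to 100 g. Origin: centre of the skirt's underside, z up. Nested, its origin is 22 mm above that of the part beneath
- sieve_medium: yellow test sieve, medium mesh (wires 4 mm apart). Round, 60 mm outside, 30 mm tall: the lowest 8 mm is a tapered skirt (43 mm at the foot, 51 mm at the shoulder) that nests in the 54 mm mouth of the part below; above it a straight frame (8 to 30 mm up, wall 3 mm). 50 to 100 g. Origin: centre of the skirt's underside, z up. Nested, its origin is 22 mm above that of the part beneath
- sieve_coarse: red test sieve, coarsest mesh (wires 8 mm apart). Round, 60 mm outside, 30 mm tall: the lowest 8 mm is a tapered skirt (43 mm at the foot, 51 mm at the shoulder) that nests in the 54 mm mouth of the part below; above it a straight frame (8 to 30 mm up, wall 3 mm). 50 to 100 g. Origin: centre of the skirt's underside, z up. Nested, its origin is 22 mm above that of the part beneath
- lid: grey lid: flange 60 mm across, 5 mm thick (8 to 13 mm above the origin), below it the same tapered 8 mm skirt as on the sieves, on top a central black knob to grip, 20 mm diameter, 13 to 35 mm above the origin. 40 to 85 g. Origin: centre of the skirt's underside, z up. Home on a sieve, its origin is 22 mm above the sieve's
- shaker: sieve shaker, fixed: white body 190 x 170 mm, 68 mm tall, on it a round 110 mm aluminium plate with the pan's seat in its middle: flat black floor 90 mm above the bench, in a ring of 72 mm inner, 84 mm outer diameter that rises 6 mm over the floor. Nothing on it is higher than 96 mm. Origin: on the bench below the seat's centre, z up; front panel at its -x
- dish: bystander: small white porcelain bowl, 60 mm across, 22 mm tall, standing among the sieves. Origin: centre of its underside
- balance: bystander: flat white laboratory balance, fixed, 200 x 160 mm, 50 mm tall, with a round 110 mm steel weighing pan. Origin: on the bench below the middle of its case; its display is at its -x end
- flask: bystander: clear conical glass flask, 85 mm across the foot, 145 mm tall, standing beyond the work. Origin: centre of its underside
- brush: bystander: sieve brush lying on the bench beyond the work, its length along its own x, 200 mm long, 42 mm wide, 20 mm high. Origin: centre of its underside

How it is judged:
By the outcome, as a careful person would: the job done as asked, in the order asked, and still so for the second after the job is handed in, with the robot touching nothing.
It also fails if it takes over 144 s, if anything falls off the work surface, if the arm or the gripper's body presses on something with over 40 N, if the wrist force passes 120 N, or if a joint passes its speed limit or range.

## Working session

There is one attempt and no reset: what is moved stays moved. The work goes in short steps, Python scripts to look and compute and a tool call to move; the robot and the scene stay as the last step left them, time stands still between calls to the robot, and variables do not carry over. Pictures are saved under pics/ and viewed, and the job is handed in when it is done.

Besides the shell and the picture viewer there is one more tool, called after "Request:" as name(argument=value, ...) on one line, values as JSON. carry_out: Moves the arm, as the interface text tells. Its arguments: {"type":"object","properties":{"steps":{"type":"string"},"jaw":{"type":"number"},"grip_force":{"type":"number"}},"required":["steps"]}

```bash
ls; mkdir -p pics; python3 - <<'E'
from station import *
import cv2
for n in ["side","top","wrist"]:
    cv2.imwrite(f"pics/{n}0.png",grab_frame(n)); print(n,camera_info(n))
print(observe(),tcp_to_grasp)
E
```

```text
pics
side {'fx': 605.3283316099418, 'fy': 605.3283316099418, 'cx': 313.3680504288238, 'cy': 243.33122480061368, 'dist': array([0.06102899, 0.        , 0.        , 0.        , 0.        ]), 'R': array([[-0.9613583 , -0.27529849, -0.00098036],
       [-0.16825067,  0.59035228, -0.78941491],
       [ 0.21790348, -0.75874563, -0.61385922]]), 't': array([0.57600294, 0.11744618, 1.01498767])}
top {'fx': 455.1825626161762, 'fy': 455.1825626161762, 'cx': 324.7315878183832, 'cy': 240.80116622555872, 'dist': array([-0.06873227,  0.        ,  0.        ,  0.        ,  0.        ]), 'R': array([[ 2.52744224e-02, -9.99680544e-01, -1.12342011e-04],
       [-9.90235291e-01, -2.50202110e-02, -1.37142475e-01],
       [ 1.37095853e-01,  3.57744186e-03, -9.90551326e-01]]), 't': array([-0.01733464,  0.59319072,  0.89592121])}
wrist {'fx': 408.4800639929417, 'fy': 408.4800639929417, 'cx': 315.6454603282874, 'cy': 238.40225057486202, 'dist': array([-0.03481754,  0.        ,  0.        ,  0.        ,  0.        ]), 'hand_eye': array([[ 4.62418961e-04, -9.59318716e-01, -2.82324968e-01,
         7.05452809e-
[... 244 characters left out ...]
.00000000e+00]])}
{'t': 0.15, 'joint_pos': array([-1.27498031e+00,  2.87019433e-01,  1.57784713e+00, -1.20074490e-05,
        1.27864972e+00, -1.50034559e-01]), 'joint_vel': array([ 0.00059256, -0.00268525, -0.0057622 ,  0.00069027, -0.00061926,
        0.0016856 ]), 'effort': array([-3.05789235e-04, -4.06608009e+01, -2.93138963e+01, -2.25617791e-04,
        3.98917604e-03, -1.82481494e-05]), 'position': array([ 0.29092508, -0.60850431,  0.2302233 ]), 'tcp_rot': array([ 9.75254056e-01,  2.21085054e-01, -7.57775895e-05, -9.58840438e-04]), 'force': array([ 0.4093134 ,  0.32185739, -0.80938854]), 'moment': array([ 0.03126792,  0.03332652, -0.07632219]), 'grip_width': 0.08508373310608197} 0.0187
```

View pics/top0.png

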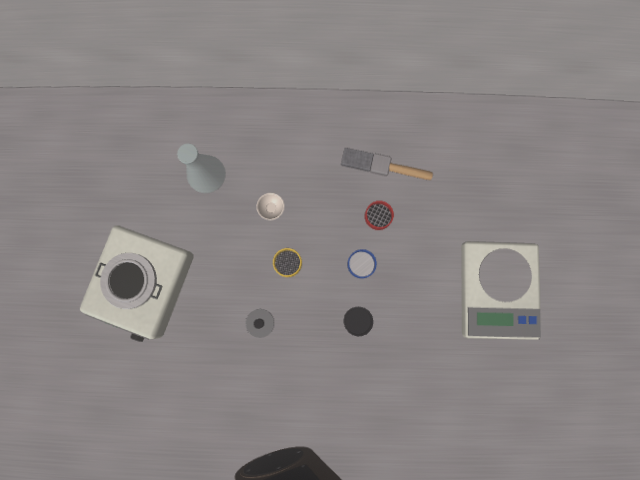

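View pics/side0.png

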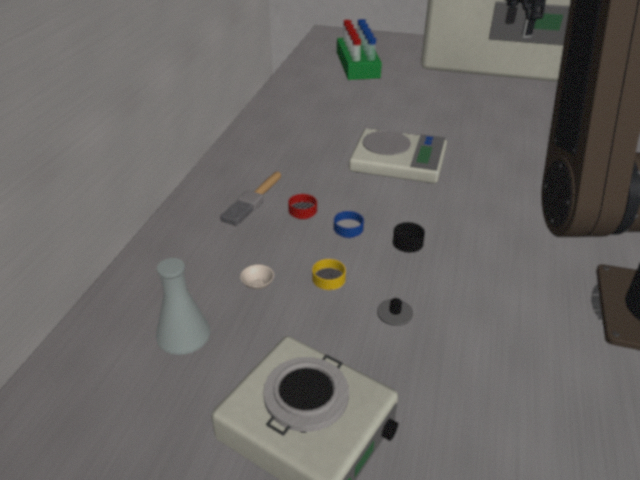

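View pics/wrist0.png

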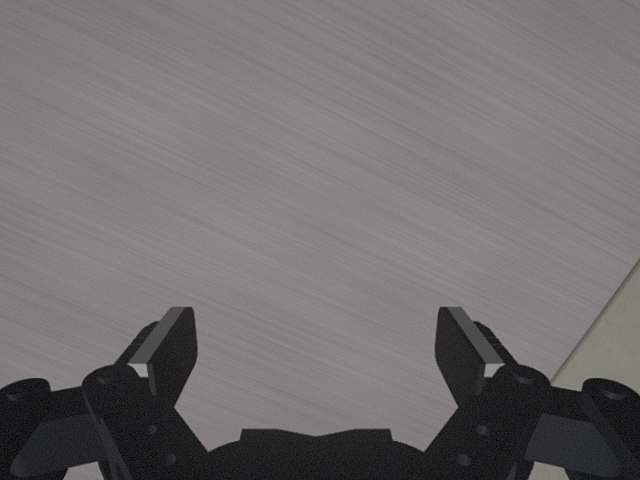

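```bash
cat > h.py <<'E'
from station import *
import cv2, numpy as np
def px2w(name,uv,z):
    c=camera_info(name); K=np.array([[c['fx'],0,c['cx']],[0,c['fy'],c['cy']],[0,0,1]])
    p=cv2.undistortPoints(np.array(uv,float).reshape(-1,1,2),K,c['dist']).reshape(-1,2)
    d=np.c_[p,np.ones(len(p))]
    if name=='wrist':
        from scipy.spatial.transform import Rotation as Ro
        s=WS or observe(); T=np.eye(4);T[:3,:3]=Ro.from_quat(s['tcp_rot']).as_matrix();T[:3,3]=s['position']
        M=T@c['hand_eye']; C=M[:3,3]; D=d@M[:3,:3].T
    else:
        C=-c['R'].T@c['t']; D=d@c['R']
    return C+D*((z-C[2])/D[:,2])[:,None]
WS=None
def w2px(name,X):
    c=camera_info(name); K=np.array([[c['fx'],0,c['cx']],[0,c['fy'],c['cy']],[0,0,1]])
    if name=='wrist':
        from scipy.spatial.transform import Rotation as Ro
        s=WS or observe(); T=np.eye(4);T[:3,:3]=Ro.from_quat(s['tcp_rot']).as_matrix();T[:3,3]=s['position']
        M=np.linalg.inv(T@c['hand_eye']);R,t=M[:3,:3],M[:3,3]
    else: R,t=c['R'],c['t']
    return cv2.projectPoints(np.array(X,float).reshape(-1,1,3),cv2.Rodrigues(R)[0],t,K,c['dist'])[0].reshape(-1,2)
def circ(x,y,z,r):
    a=np.linspace(0,2*np.pi,72); return np.c_[x+r*np.cos(a),y+r*np.sin(a),0*a+z]
E
python3 - <<'E'
from h import *
t=cv2.imread('pics/top0.png');s=cv2.imread('pics/side0.png')
cv2.imwrite('pics/tc.png',cv2.resize(t[190:350,235:415],None,fx=4,fy=3.75*4/3.75,interpolation=cv2.INTER_CUBIC)[:600])
cv2.imwrite('pics/ts.png',cv2.resize(t[220:345,75:200],None,fx=4.8,fy=4.8,interpolation=cv2.INTER_CUBIC))
cv2.imwrite('pics/sc.png',cv2.resize(s[180:335,230:440],None,fx=3.8,fy=3.8,interpolation=cv2.INTER_CUBIC))
for n,uv,z in [('pan',(358,321),.03),('fine',(362,264),.03),('med',(287,263),.03),('coarse',(379,215),.03),('lid',(260,323),.013),('knob',(259,323),.035),('dish',(270,207),.022),('shaker ring',(127.5,280.5),.096),('flask',(206,173),0)]:
    print(n,px2w('top',[uv],z)[0].round(3))
E
```

```text
pan [ 0.432 -0.074  0.03 ]
fine [ 0.548 -0.081  0.03 ]
med [0.547 0.075 0.03 ]
coarse [ 0.653 -0.115  0.03 ]
lid [0.422 0.128 0.013]
knob [0.423 0.127 0.035]
dish [0.666 0.116 0.022]
shaker ring [0.498 0.378 0.096]
flask [0.744 0.264 0.   ]
```

View pics/tc.png

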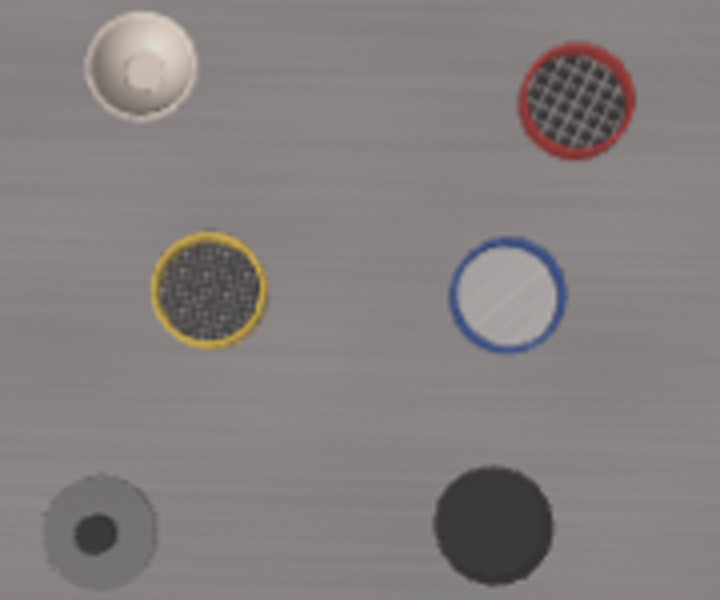

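View pics/ts.png

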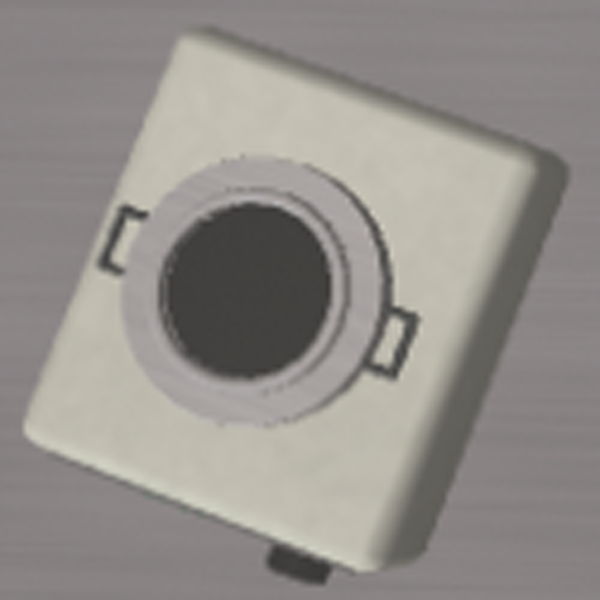

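View pics/sc.png

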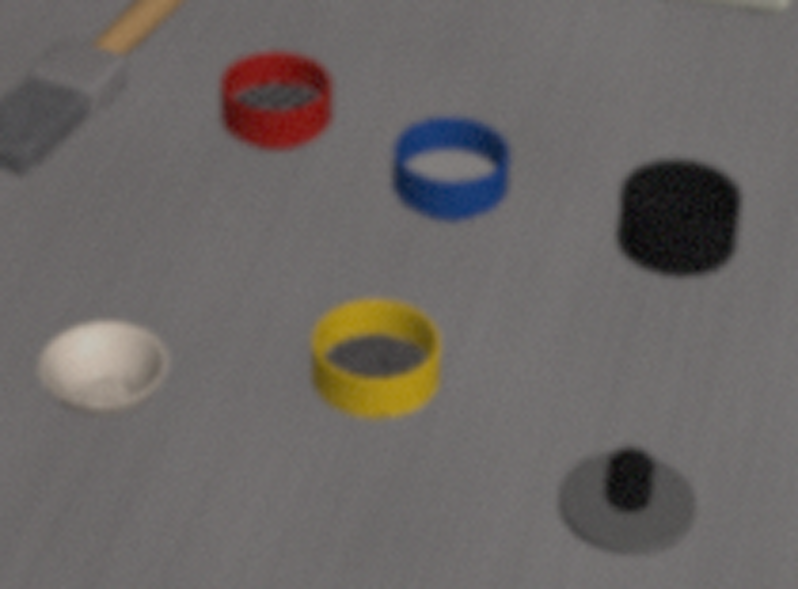

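Request:
carry_out(steps="0 0 0 0 0 0.1113; 0 0 0 0 0 0.1113; 0 0 0 0 0 0.1113; 0 0 0 0 0 0.1113; 0 0 0 0 0 0", jaw=0)

```text
t: 0.57
position: [0.291, -0.6087, 0.2308]
tcp_rot: [1.0, -0.001, -0.0, -0.0]
force: [0.0, 0.6, 0.5]
grip_width: 0.0853
```

```bash
cat > st.py <<'E'
from h import *
from scipy.spatial.transform import Rotation as Ro
s=observe(); print('t',round(s['t'],2),'pos',s['position'].round(4),'\nR',Ro.from_quat(s['tcp_rot']).as_matrix().round(4).tolist(),'q',s['joint_pos'].round(2),'F',s['force'].round(1),'w',round(s['grip_width'],4))
E
python3 st.py
```

```text
t 0.57 pos [ 0.291  -0.6087  0.2308] 
R [[1.0, -0.0013, -0.0003], [-0.0013, -1.0, 0.001], [-0.0003, -0.001, -1.0]] q [-1.27  0.29  1.58  0.    1.28  0.3 ] F [0.  0.6 0.5] w 0.0853
```

Request:
carry_out(steps="1 -3.8 0; 1 -3.8 0")

```text
invalid input
```

Request:
carry_out(steps="1 -3.8 0.7 0 0 0; 1 -3.8 0.7 0 0 0; 1 -3.8 0.7 0 0 0; 1 -3.8 0.7 0 0 0; 1 -3.8 0.7 0 0 0; 1 -3.8 0.7 0 0 0; 1 -3.8 0.7 0 0 0")

```text
t: 1.15
position: [0.3609, -0.341, 0.1818]
tcp_rot: [1.0, 0.002, 0.0, -0.0]
force: [-0.2, -0.2, 0.5]
grip_width: 0.0855
```

Request:
carry_out(steps="1 -3.8 0.7 0 0 0; 1 -3.8 0.7 0 0 0; 1 -3.8 0.7 0 0 0; 1 -3.8 0.7 0 0 0; 1 -3.8 0.7 0 0 0; 1 -3.8 0.7 0 0 0; 1 -3.8 0.7 0 0 0; 0 0 0 0 0 0; 0 0 0 0 0 0")

```text
t: 1.9
position: [0.4305, -0.0749, 0.1327]
tcp_rot: [1.0, 0.004, -0.001, -0.0]
force: [0.1, 0.0, -0.2]
grip_width: 0.0853
```

```bash
cat > w.py <<'E'
import sys; from h import *
import h
from scipy.spatial.transform import Rotation as Ro
s=observe(); im=grab_frame('wrist'); cv2.imwrite(f'pics/{sys.argv[1]}.png',im)
import pickle; pickle.dump(s,open(f'pics/{sys.argv[1]}.pkl','wb'))
print('t',round(s['t'],2),'pos',s['position'].round(4),'q',s['joint_pos'].round(2),'F',s['force'].round(1),'w',round(s['grip_width'],4))
E
python3 w.py w1
```

```text
t 1.9 pos [ 0.4305 -0.0749  0.1327] q [-0.41 -0.15  2.23 -0.    1.06  1.16] F [ 0.1  0.  -0.2] w 0.0853
```

View pics/w1.png

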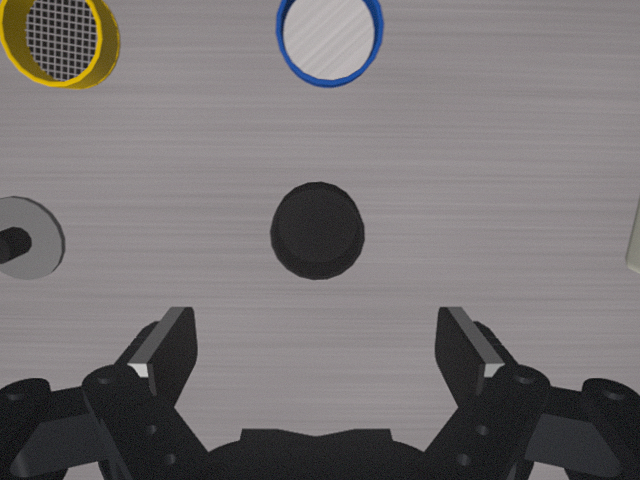

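```bash
python3 - <<'E'
from h import *
im=cv2.imread('pics/w1.png')[165:300,250:390].astype(float)
im=np.clip((im-20)*4,0,255).astype(np.uint8)
cv2.imwrite('pics/w1c.png',cv2.resize(im,None,fx=4,fy=4,interpolation=cv2.INTER_CUBIC))
import pickle,h
h.WS=pickle.load(open('pics/w1.pkl','rb'))
for z in (0.03,0.0):
  print(px2w('wrist',[(317.5,221)],z))
print(w2px('wrist',circ(.432,-.074,.03,.03))[::9].round(0).tolist())
E
```

```text
[[ 0.44023099 -0.07656907  0.03      ]]
[[ 0.4327253  -0.07673419  0.        ]]
[[314.0, 186.0], [278.0, 200.0], [265.0, 234.0], [281.0, 267.0], [315.0, 279.0], [348.0, 264.0], [361.0, 231.0], [346.0, 198.0]]
```

View pics/w1c.png

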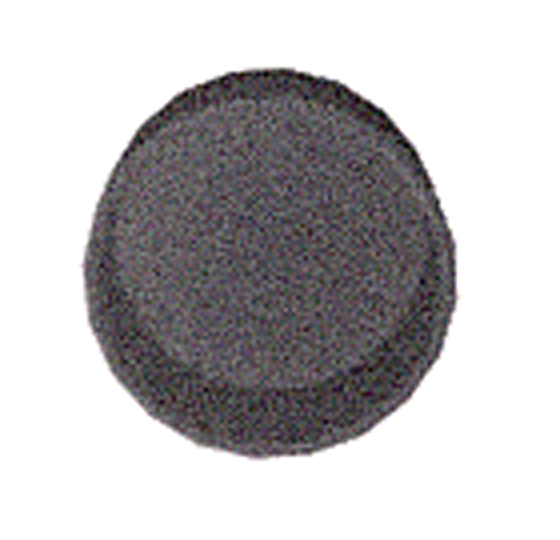

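```bash
cat > fit.py <<'E'
from h import *
import h
from scipy.optimize import least_squares
def hull(name,x,y,profile):
    P=np.vstack([circ(x,y,z,r) for z,r in profile])
    return cv2.convexHull(w2px(name,P).astype(np.float32))
def mask(im,kind):
    hsv=cv2.cvtColor(cv2.GaussianBlur(im,(3,3),0),cv2.COLOR_BGR2HSV)
    H,S,V=cv2.split(hsv)
    if kind=='black': m=(V<95)
    if kind=='blue': m=(S>90)&(H>95)&(H<130)
    if kind=='yellow': m=(S>110)&(H>15)&(H<35)
    if kind=='red': m=(S>90)&((H<10)|(H>170))
    return m.astype(np.uint8)*255
def profile(kind,z0):
    if kind=='black': return [(z0,.03),(z0+.03,.03)]
    return [(z0+.008,.03),(z0+.03,.03)]
def fit(name,im,kind,x0,y0,z0,prof=None,roi=None):
    prof=prof or profile(kind,z0)
    m=mask(im,kind)
    hh=hull(name,x0,y0,prof)
    keep=np.zeros_like(m); cv2.drawContours(keep,[hh.astype(np.int32)],-1,255,-1)
    k=25 if name=='wrist' else 9
    keep=cv2.dilate(keep,np.ones((k,k)))
    m&=keep
    cs,_=cv2.findContours(m,cv2.RETR_EXTERNAL,cv2.CHAIN_APPROX_NONE)
    c=max(cs,key=cv2.contourArea); c=cv2.convexHull(c).reshape(-1,2).astype(float)
    # resample hull edge
    pts=[]
    for a,b in zip(c,np.roll(c,-1,0)):
        n=max(1,int(np.hypot(*(b-a)))); pts+= [a+(b-a)*i/n for i in range(n)]
    pts=np.array(pts)
    def f(p):
        q=hull(name,p[0],p[1],prof)
        return [cv2.pointPolygonTest(q,(float(u),float(v)),True)-p[2] for u,v in pts]
    r=least_squares(f,[x0,y0,0.],x_scale=[.001,.001,1],loss='soft_l1',diff_step=1e-3)
    return r.x, np.sqrt(np.mean(np.square(r.fun)))
E
python3 - <<'E'
from fit import *
import h,pickle
t=cv2.imread('pics/top0.png');s=cv2.imread('pics/side0.png');w=cv2.imread('pics/w1.png')
h.WS=pickle.load(open('pics/w1.pkl','rb'))
for k,x,y in [('black',.432,-.074),('blue',.548,-.081),('yellow',.547,.075),('red',.653,-.115)]:
    print(k,'top',*fit('top',t,k,x,y,0))
    print(k,'side',*fit('side',s,k,x,y,0))
print(*fit('wrist',w,'black',.432,-.074,0))
E
```

```text
black top [ 0.43160386 -0.07480983  0.55047202] 0.21817619060863372
black side [ 0.43266015 -0.0765862  -0.27366159] 0.18482397764270045
blue top [ 0.54852348 -0.07861003  1.03828669] 2.239587656172486
blue side [ 0.55140747 -0.08181777  0.8673713 ] 0.2860364261991353
yellow top [0.54926098 0.07538319 0.74182136] 0.17412702523004456
yellow side [0.55013138 0.0738752  0.59533107] 0.256919392732021
red top [ 0.65479707 -0.11552296  0.634751  ] 0.16052461923700895
red side [ 0.65634757 -0.1166888   0.44256701] 0.3794238263239504
[ 0.43096881 -0.07637259  1.02136261] 0.20799191506436895
```

Request:
carry_out(steps="0.1 0.1 3 0 0 0; 0 0 3 0 0 0; 0 0 3 0 0 0; 0 0 2.2 0 0 0; 0 0 1.4 0 0 0; 0 0 0 0 0 0; 0 0 0 0 0 0")

```text
t: 2.53
position: [0.4314, -0.0793, 0.0072]
tcp_rot: [1.0, -0.001, -0.001, -0.0]
force: [-0.1, -0.4, 0.4]
grip_width: 0.0854
```

Request:
carry_out(steps="0 0 0 0 0 0; 0 0 0 0 0 0; 0 0 0 0 0 0; 0 0 0 0 0 0; 0 0 0 0 0 0; 0 0 0 0 0 0; 0 0 0 0 0 0; 0 0 0 0 0 0; 0 0 0 0 0 0; 0 0 0 0 0 0", jaw=255, grip_force=40)

```text
t: 3.37
position: [0.4333, -0.0789, 0.0094]
tcp_rot: [1.0, 0.001, 0.002, 0.001]
force: [-1.0, -1.3, 5.5]
grip_width: 0.0578
```

```bash
python3 w.py w2; python3 - <<'E'
from h import *
cv2.imwrite('pics/s2.png',cv2.resize(grab_frame('side')[120:320,300:540],None,fx=3,fy=3))
E
```

```text
t 3.37 pos [ 0.4333 -0.0789  0.0094] q [-0.41  0.09  2.27 -0.    0.77  1.16] F [-1.  -1.3  5.5] w 0.0578
```

View pics/w2.png

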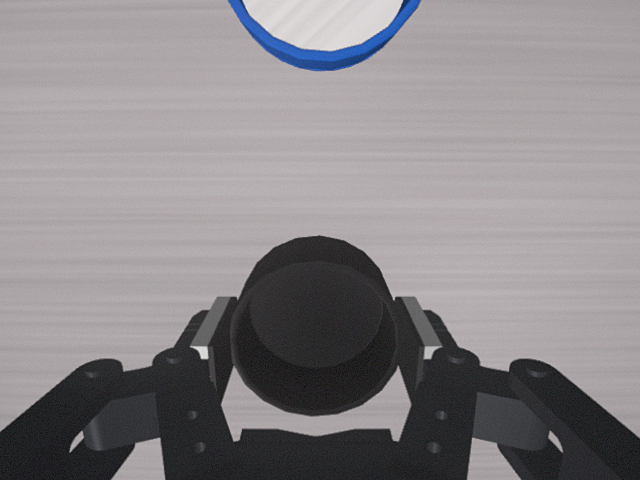

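View pics/s2.png

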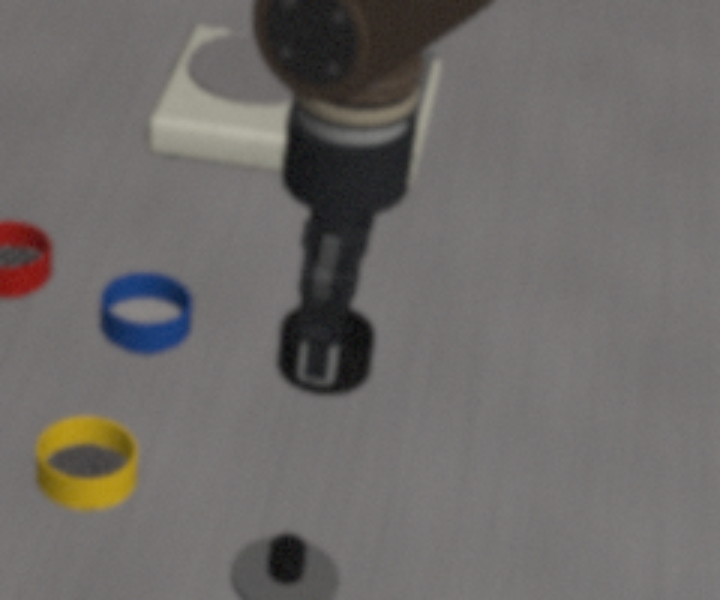

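Request:
carry_out(steps="0 0 -0.5 0 0 0; 0 0 -1.5 0 0 0; 0 0 -3 0 0 0; 0 0 -3 0 0 0; 0 0 -3 0 0 0; 0 0 -3 0 0 0; 0 0 -2 0 0 0; 0 0 0 0 0 0; 0 0 0 0 0 0")

```text
t: 4.22
position: [0.4324, -0.0781, 0.1688]
tcp_rot: [1.0, 0.0, 0.002, 0.001]
force: [0.0, -0.3, -1.1]
grip_width: 0.0581
```

```bash
python3 w.py w3; cat > shk.py <<'E'
from fit import *
def inter(name,x,y):
    a=cv2.convexHull(w2px(name,circ(x,y,.090,.036)).astype(np.float32)); b=cv2.convexHull(w2px(name,circ(x,y,.096,.036)).astype(np.float32))
    return cv2.intersectConvexConvex(a,b)[1]
for name,f,x,y in [('top','top0',.498,.378),('side','side0',.498,.378)]:
    im=cv2.imread(f'pics/{f}.png'); m=(cv2.cvtColor(im,cv2.COLOR_BGR2GRAY)<100).astype(np.uint8)*255
    keep=np.zeros_like(m); cv2.drawContours(keep,[inter(name,x,y).astype(np.int32)],-1,255,-1); keep=cv2.dilate(keep,np.ones((7,7)))
    cs,_=cv2.findContours(m&keep,cv2.RETR_EXTERNAL,cv2.CHAIN_APPROX_NONE)
    pts=max(cs,key=cv2.contourArea).reshape(-1,2).astype(float)
    g=lambda p:[cv2.pointPolygonTest(inter(name,p[0],p[1]),(float(u),float(v)),True)-p[2] for u,v in pts]
    r=least_squares(g,[x,y,0],x_scale=[.001,.001,1],loss='soft_l1',diff_step=1e-3); print(name,r.x,np.sqrt(np.mean(r.fun**2)))
E
python3 shk.py
python3 - <<'E'
from fit import *
import h,pickle
s=cv2.imread('pics/side0.png')
t=cv2.imread('pics/top0.png')
# overlay check
for nm,im in (('side',s),('top',t)):
    im=cv2.resize(im,None,fx=1,fy=1)
    big=cv2.resize(im,None,fx=5,fy=5,interpolation=cv2.INTER_CUBIC)
    for z,r,c in ((.096,.042,(0,0,255)),(.09,.036,(0,255,0)),(.096,.036,(255,0,0))):
        cv2.polylines(big,[((w2px(nm,circ(.498,.378,z,r))+.5)*5).astype(np.int32)],True,c,1)
    cv2.imwrite(f'pics/ov{nm}.png',big[225*5:340*5,70*5:190*5] if nm=='top' else big[340*5:450*5,240*5:370*5])
for _ in range(3): print(observe()['position'])
E
```

```text
t 4.22 pos [ 0.4324 -0.0781  0.1688] q [-0.41 -0.19  2.19  0.    1.14  1.16] F [ 0.  -0.3 -1.1] w 0.0581
[ 0.43131954 -0.07768723  0.16699642]
[ 0.43131954 -0.07768723  0.16699642]
[ 0.43131954 -0.07768723  0.16699642]Traceback (most recent call last):
  File "shk.py", line 11, in <module>
    r=least_squares(g,[x,y,0],x_scale=[.001,.001,1],loss='soft_l1',diff_step=1e-3); print(name,r.x,np.sqrt(np.mean(r.fun**2)))
    return func(*args, **kwargs)
    result = trf(vector_fun.fun, vector_fun.jac, x0, f0, J0, lb, ub, ftol, xtol,
                 gtol, max_nfev, x_scale, loss_function, tr_solver,
                 tr_options.copy(), verbose, callback=callback_wrapped)
    return trf_no_bounds(
        fun, jac, x0, f0, J0, ftol, xtol, gtol, max_nfev, x_scale,
        loss_function, tr_solver, tr_options, verbose, callback=callback)
    J = jac(x)
    self._update_jac()
    ~~~~~~~~~~~~~~~~^^
    self.J = self.jac_wrapped(xp_copy(self.x), f0=self.f)
             ~~~~~~~~~~~~~~~~^^^^^^^^^^^^^^^^^^^^^^^^^^^^
    J, dct = approx_derivative(
             ~~~~~~~~~~~~~~~~~^
        self.fun,
  
[... 759 characters left out ...]
^^^^^^^^^^^^^^^^^^^^^^^^^^^
  File "shk.py", line 10, in <lambda>
    g=lambda p:[cv2.pointPolygonTest(inter(name,p[0],p[1]),(float(u),float(v)),True)-p[2] for u,v in pts]
                                     ~~~~~^^^^^^^^^^^^^^^^
  File "shk.py", line 3, in inter
    a=cv2.convexHull(w2px(name,circ(x,y,.090,.036)).astype(np.float32)); b=cv2.convexHull(w2px(name,circ(x,y,.096,.036)).astype(np.float32))
                                                                                          ~~~~^^^^^^^^^^^^^^^^^^^^^^^^^^
  File "h.py", line 16, in w2px
    c=camera_info(name); K=np.array([[c['fx'],0,c['cx']],[0,c['fy'],c['cy']],[0,0,1]])
ValueError: time passes only in moves, steps and waits
```

View pics/ovside.png

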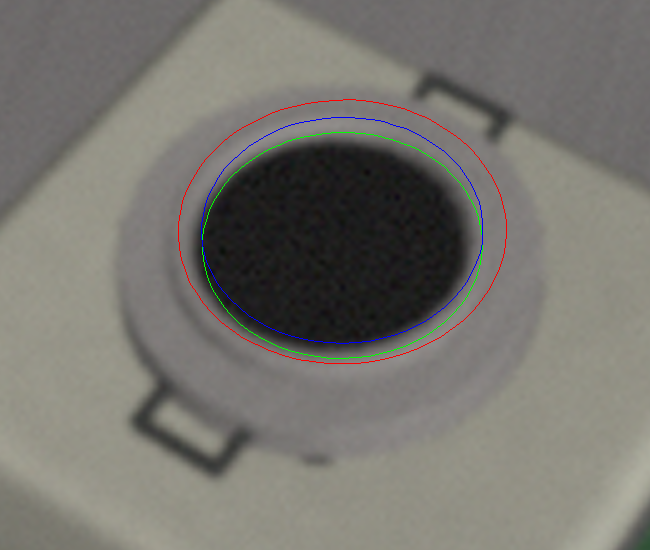

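View pics/w3.png

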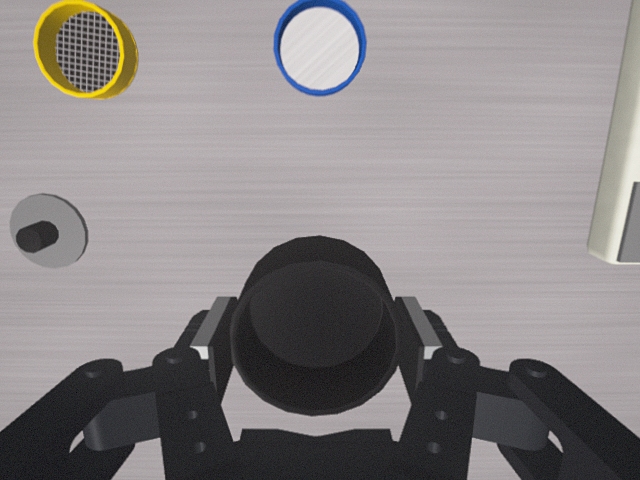

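```bash
python3 - <<'E'
from station import camera_info
import pickle
pickle.dump({n:camera_info(n) for n in("side","top","wrist")},open('cam.pkl','wb'))
s=open('h.py').read()
s=s.replace("import cv2, numpy as np","import cv2, numpy as np, pickle\n_C=pickle.load(open('cam.pkl','rb'))\ncamera_info=lambda n:_C[n]")
s=s.replace("WS=None","WS=None\ndef cmd(x,y,z): return dict(position=np.array([x,y,z]),tcp_rot=np.array([1.,0,0,0]))",1)
open('h.py','w').write(s)
E
python3 shk.py
python3 - <<'E'
from fit import *
import h
w=cv2.imread('pics/w1.png');h.WS=cmd(.431,-.077,.133)
print(*fit('wrist',w,'black',.432,-.076,0))
w=cv2.imread('pics/w3.png');h.WS=cmd(.432,-.078,.167)
m=None
w[:,:232]=200;w[:,397:]=200;w[425:]=200
print(*fit('wrist',w,'black',.432,-.076,.160))
E
```

```text
top [0.49929634 0.38276144 0.31730817] 0.46414244959534245
side [ 0.49975288  0.38110394 -0.27761047] 0.426607152324055
[ 0.431569   -0.07855613  0.96336229] 0.20502837494713136
[ 0.4316158  -0.07866822  3.93261767] 2.2596673488753347
```

```bash
python3 - <<'E'
from fit import *
s=cv2.imread('pics/side0.png'); t=cv2.imread('pics/top0.png')
out=[]
for nm,im,(u,v) in (('side',s,(305,390)),('top',t,(127,281))):
    k=8
    big=cv2.resize(im,None,fx=k,fy=k,interpolation=cv2.INTER_CUBIC)
    X=(.4995,.382)
    for z,r,c in ((.096,.042,(0,0,255)),(.09,.036,(0,255,0)),(.096,.036,(255,0,0)),(.088,.055,(255,255,0))):
        cv2.polylines(big,[((w2px(nm,circ(*X,z,r))+.5)*k).astype(np.int32)],True,c,1)
    out.append(big[(v-37)*k:(v+37)*k, (u-50)*k:(u+50)*k])
cv2.imwrite('pics/ov2.png',cv2.resize(np.vstack(out),None,fx=.5,fy=.5,interpolation=cv2.INTER_AREA))
E
```

```text
(no output)
```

View pics/ov2.png

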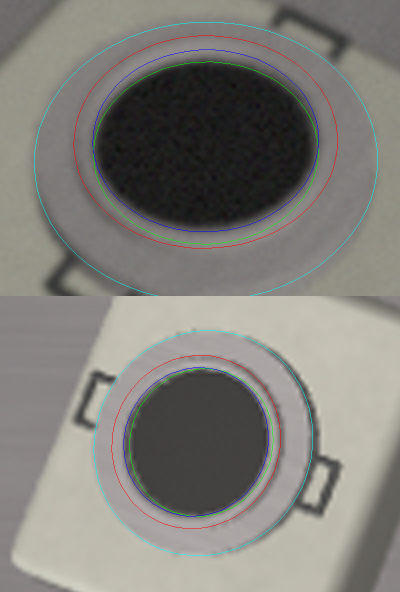

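Request:
carry_out(steps="0.25 -1.5 0 0 0 0; 0.5 -3.4 0 0 0 0; 0.5 -3.5 0 0 0 0; 0.5 -3.5 0 0 0 0; 0.5 -3.5 0 0 0 0; 0.5 -3.5 0 0 0 0; 0.5 -3.5 0 0 0 0; 0.5 -3.5 0 0 0 0; 0.5 -3.5 0 0 0 0; 0.5 -3.5 0 0 0 0")

```text
t: 5.1
position: [0.4774, 0.2525, 0.1644]
tcp_rot: [1.0, 0.0, -0.002, 0.001]
force: [0.9, -0.5, -1.2]
grip_width: 0.0578
```

Request:
carry_out(steps="0.5 -3.5 0 0 0 0; 0.5 -3.5 0 0 0 0; 0.5 -3.5 0 0 0 0; 0.5 -2 0 0 0 0; 0 0 2 0 0 0; 0 0 2 0 0 0; 0 0 1 0 0 0; 0 0 0 0 0 0; 0 0 0 0 0 0")

```text
t: 5.85
position: [0.4978, 0.3753, 0.1151]
tcp_rot: [1.0, 0.0, -0.002, 0.001]
force: [-0.2, -0.7, -1.4]
grip_width: 0.0577
```

```bash
python3 w.py w4
```

```text
t 5.85 pos [0.4978 0.3753 0.1151] q [0.48 0.29 1.79 0.   1.06 2.05] F [-0.2 -0.7 -1.4] w 0.0577
```

View pics/w4.png

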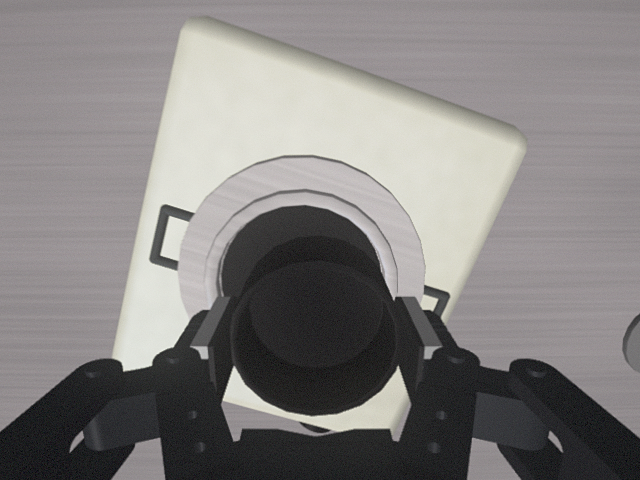

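```bash
python3 - <<'E'
from fit import *
import h
h.WS=cmd(.4995,.376,.117)
w=cv2.imread('pics/w4.png')
X=(.4995,.381)
for z,r,c in ((.096,.042,(0,0,255)),(.09,.036,(0,255,0)),(.096,.036,(255,0,0)),(.088,.055,(255,255,0))):
    cv2.polylines(w,[w2px('wrist',circ(*X,z,r)).astype(np.int32)],True,c,1)
cv2.polylines(w,[w2px('wrist',circ(.4995,.376,.14,.03)).astype(np.int32)],True,(255,0,255),1)
cv2.imwrite('pics/w4o.png',w)
E
```

```text
(no output)
```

View pics/w4o.png

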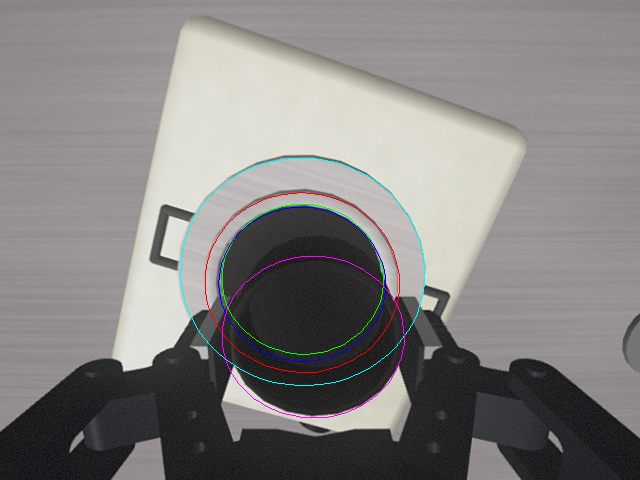

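```bash
python3 - <<'E'
from fit import *
for n in ('w4','w4o'):
    w=cv2.imread(f'pics/{n}.png')[225:435,195:435].astype(float)
    w=np.clip((w-10)*3.,0,255).astype(np.uint8)
    cv2.imwrite(f'pics/{n}c.png',cv2.resize(w,None,fx=2.8,fy=2.8,interpolation=cv2.INTER_CUBIC))
E
```

```text
(no output)
```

View pics/w4oc.png

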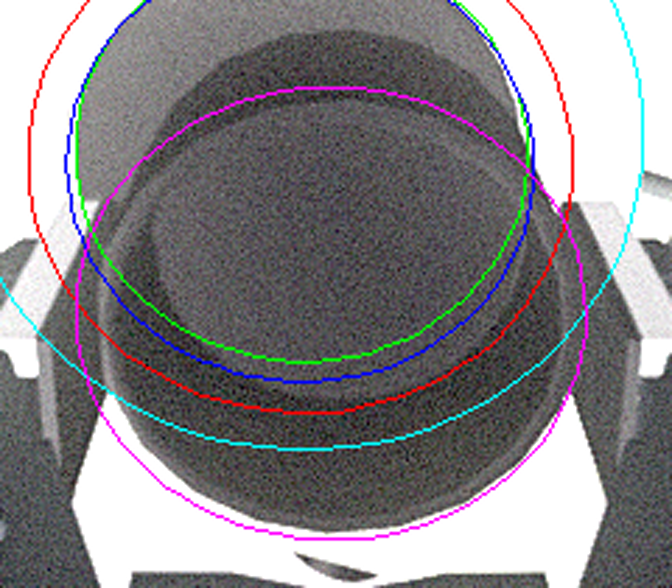

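Request:
carry_out(steps="0 -0.5 0 0 0 0; 0 0 0.7 0 0 0; 0 0 0.5 0 0 0; 0 0 0 0 0 0; 0 0 0 0 0 0")

```text
t: 6.32
position: [0.4986, 0.3809, 0.1049]
tcp_rot: [1.0, 0.0, -0.0, 0.0]
force: [-0.5, -0.7, -1.9]
grip_width: 0.0578
```

Request:
carry_out(steps="0 0 0.2 0 0 0; 0 0 0.1 0 0 0; 0 0 0 0 0 0; 0 0 0 0 0 0")

```text
t: 6.65
position: [0.499, 0.3811, 0.1023]
tcp_rot: [1.0, 0.0, 0.0, -0.0]
force: [0.1, -0.3, -1.2]
grip_width: 0.0575
```

Request:
carry_out(steps="0 0 0.2 0 0 0; 0 0 0 0 0 0; 0 0 0 0 0 0")

```text
t: 6.9
position: [0.4989, 0.3811, 0.1002]
tcp_rot: [1.0, 0.0, -0.0, 0.0]
force: [-0.3, 0.4, -0.5]
grip_width: 0.0579
```

Commanded z is now 0.100, with no contact yet; continue in small steps.

Request:
carry_out(steps="0 0 0.15 0 0 0; 0 0 0 0 0 0; 0 0 0 0 0 0")

```text
t: 7.15
position: [0.4992, 0.3813, 0.0995]
tcp_rot: [1.0, 0.0, 0.0, -0.0]
force: [-1.5, -0.9, 2.5]
grip_width: 0.0577
```

Request:
carry_out(steps="0 0 0.15 0 0 0; 0 0 0 0 0 0; 0 0 0 0 0 0")

```text
t: 7.4
position: [0.4992, 0.3813, 0.0994]
tcp_rot: [1.0, 0.0, 0.0, 0.0]
force: [-4.2, -2.0, 8.8]
grip_width: 0.0576
```

Request:
carry_out(steps="0 0 0.1 0 0 0; 0 0 0 0 0 0; 0 0 0 0 0 0")

```text
t: 7.65
position: [0.4992, 0.3813, 0.0994]
tcp_rot: [1.0, 0.0, -0.0, 0.0]
force: [-5.4, -4.2, 12.6]
grip_width: 0.058
```

Request:
carry_out(steps="0 0 -0.25 0 0 0; 0 0 0 0 0 0")

```text
t: 7.82
position: [0.4994, 0.3814, 0.0994]
tcp_rot: [1.0, 0.0, 0.001, -0.0]
force: [-0.5, 0.8, 8.6]
grip_width: 0.0579
```

Request:
carry_out(steps="0 0 0 0 0 0; 0 0 0 0 0 0; 0 0 0 0 0 0; 0 0 0 0 0 0; 0 0 0 0 0 0; 0 0 0 0 0 0; 0 0 0 0 0 0; 0 0 0 0 0 0", jaw=0)

```text
t: 8.48
position: [0.499, 0.3811, 0.0988]
tcp_rot: [1.0, 0.0, -0.0, -0.0]
force: [-0.6, 0.0, 0.2]
grip_width: 0.0854
```

Request:
carry_out(steps="0 0 -1 0 0 0; 0 0 -2 0 0 0; 0 0 -3 0 0 0; 0 0 -3 0 0 0; 0 0 -1.15 0 0 0; 0 0 0 0 0 0; 0 0 0 0 0 0")

```text
t: 9.07
position: [0.4991, 0.3812, 0.2007]
tcp_rot: [1.0, 0.0, 0.001, -0.0]
force: [-0.2, -0.5, -0.4]
grip_width: 0.0853
```

```bash
python3 w.py w5;  python3 - <<'E'
from fit import *
import h
h.WS=cmd(.4995,.381,.200)
w=cv2.imread('pics/w5.png')
print(fit('wrist',w,'black',.4995,.381,.09))
X=(.4995,.381)
for z,r,c in ((.096,.042,(0,0,255)),(.12,.03,(0,255,0)),(.12,.027,(0,255,0)),(.088,.055,(255,255,0))):
    cv2.polylines(w,[w2px('wrist',circ(*X,z,r)).astype(np.int32)],True,c,1)
cv2.imwrite('pics/w5o.png',w)
E
```

```text
t 9.07 pos [0.4991 0.3812 0.2007] q [0.49 0.21 1.73 0.   1.2  2.06] F [-0.2 -0.5 -0.4] w 0.0853
(array([ 0.5021912 ,  0.3804775 , -3.47912711]), np.float64(1.5133386578586387))
```

View pics/w5o.png

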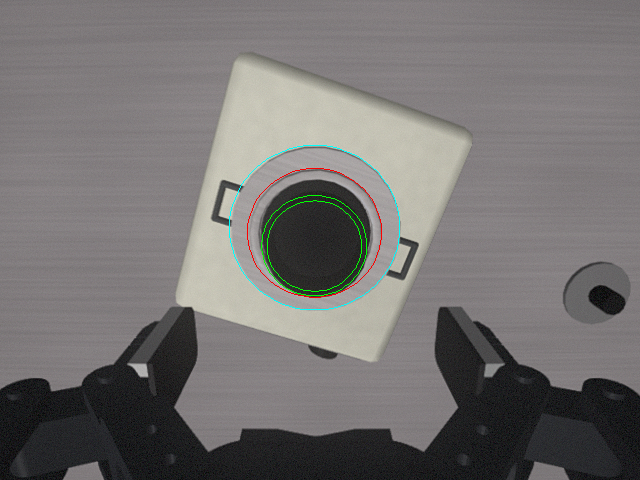

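```bash
python3 - <<'E'
from fit import *
import h
h.WS=cmd(.4995,.381,.200)
o=[]
for ov in (0,1):
    w=cv2.imread('pics/w5.png')
    w=np.clip((w.astype(float)-15)*2.5,0,255).astype(np.uint8)
    k=4;w=cv2.resize(w,None,fx=k,fy=k,interpolation=cv2.INTER_CUBIC)
    if ov:
      for z,r,c in ((.096,.042,(0,0,255)),(.12,.03,(0,255,0)),(.12,.027,(0,255,0)),):
        cv2.polylines(w,[((w2px('wrist',circ(.4995,.381,z,r))+.5)*k).astype(np.int32)],True,c,1)
    o.append(w[160*k:305*k,242*k:390*k])
cv2.imwrite('pics/w5c.png',cv2.resize(np.hstack(o),(800,392),interpolation=cv2.INTER_AREA))
E
```

```text
(no output)
```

View pics/w5c.png

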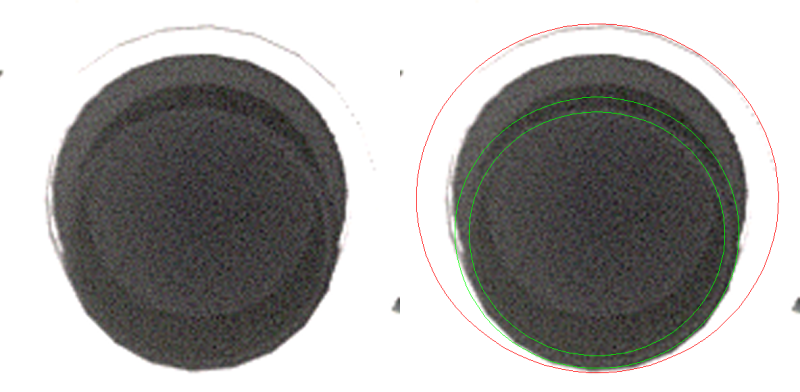

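Request:
carry_out(steps="0.4 3.8 0.5 0 0 0; 0.4 3.8 0.5 0 0 0; 0.4 3.8 0.5 0 0 0; 0.4 3.8 0.5 0 0 0; 0.4 3.8 0.5 0 0 0; 0.4 3.8 0.5 0 0 0; 0.4 3.8 0.5 0 0 0; 0.4 3.8 0.5 0 0 0; 0.4 3.8 0.5 0 0 0; 0.4 3.8 0.5 0 0 0")

```text
t: 9.95
position: [0.5373, -0.0004, 0.1472]
tcp_rot: [1.0, 0.0, -0.002, -0.001]
force: [0.4, 0.3, 0.0]
grip_width: 0.0854
```

Request:
carry_out(steps="0.4 3.8 0.5 0 0 0; 0.4 3.8 0.5 0 0 0; 0.25 0.7 0.7 0 0 0; 0 0 0 0 0 0; 0 0 0 0 0 0; 0 0 0 0 0 0")

```text
t: 10.45
position: [0.5488, -0.0804, 0.132]
tcp_rot: [1.0, 0.001, -0.001, -0.001]
force: [-0.5, -0.1, -0.5]
grip_width: 0.0858
```

```bash
python3 w.py w6; cat > ov.py <<'E'
import sys,h
from fit import *
f,kind=sys.argv[1:3]; tx,ty,tz,x,y,z0=map(float,sys.argv[3:9])
h.WS=cmd(tx,ty,tz)
w=cv2.imread(f'pics/{f}.png')
try:
    p,r=fit('wrist',w,kind,x,y,z0); print(kind,p.round(4),round(float(r),2)); x,y=p[:2]
except Exception as e: print(e)
for z,r in profile(kind,z0): cv2.polylines(w,[w2px('wrist',circ(x,y,z,r)).astype(np.int32)],True,(0,255,0),1)
cv2.imwrite(f'pics/{f}o.png',w)
E
python3 ov.py w6 blue .550 -.082 .133 .550 -.083 0;python3 ov.py w6 yellow .550 -.082 .133 .550 .075 0; python3 ov.py w6 red .550 -.082 .133 .655 -.117 0
```

```text
t 10.45 pos [ 0.5488 -0.0804  0.132 ] q [-0.33  0.13  1.95  0.    1.06  1.24] F [-0.5 -0.1 -0.5] w 0.0858
blue [ 0.5509 -0.0833  0.8954] 0.2
yellow [0.5499 0.0726 0.6881] 0.2
red [ 0.655  -0.1184  0.6849] 1.02
```

View pics/w6o.png

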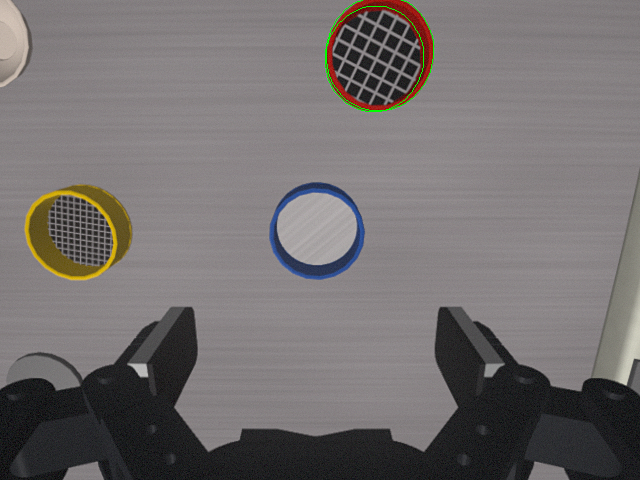

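Request:
carry_out(steps="0.1 0.1 3 0 0 0; 0 0 3 0 0 0; 0 0 3 0 0 0; 0 0 2.2 0 0 0; 0 0 1.5 0 0 0; 0 0 0 0 0 0; 0 0 0 0 0 0")

```text
t: 11.08
position: [0.5503, -0.0813, 0.0059]
tcp_rot: [1.0, 0.001, -0.001, -0.0]
force: [0.2, -0.3, 1.1]
grip_width: 0.0853
```

Request:
carry_out(steps="0 0 0 0 0 0; 0 0 0 0 0 0; 0 0 0 0 0 0; 0 0 0 0 0 0; 0 0 0 0 0 0; 0 0 0 0 0 0; 0 0 0 0 0 0; 0 0 0 0 0 0; 0 0 0 0 0 0; 0 0 0 0 0 0", jaw=255)

```text
t: 11.92
position: [0.5526, -0.0832, 0.0087]
tcp_rot: [1.0, 0.0, 0.002, 0.0]
force: [-0.4, 1.5, 6.1]
grip_width: 0.0577
```

Request:
carry_out(steps="0 0 -0.5 0 0 0; 0 0 -1.5 0 0 0; 0 0 -3 0 0 0; 0 0 -3 0 0 0; 0 0 -3 0 0 0; 0 0 -3 0 0 0; 0 0 -2 0 0 0; 0 0 0 0 0 0; 0 0 0 0 0 0")

```text
t: 12.67
position: [0.5513, -0.0831, 0.1678]
tcp_rot: [1.0, 0.0, 0.002, 0.001]
force: [-0.3, 0.3, -1.4]
grip_width: 0.0575
```

```bash
python3 w.py w7; python3 ov.py w7 blue .551 -.083 .166 .551 -.083 .158
```

```text
t 12.67 pos [ 0.5513 -0.0831  0.1678] q [-0.33  0.09  1.93 -0.    1.12  1.24] F [-0.3  0.3 -1.4] w 0.0575
blue [ 0.5488 -0.0838  2.2758] 0.51
```

View pics/w7o.png

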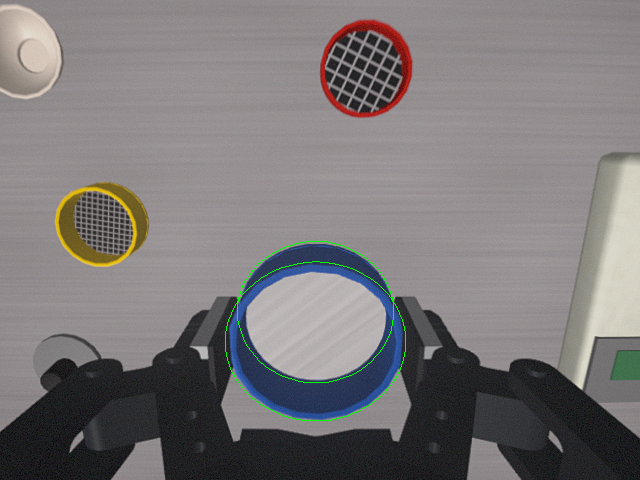

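```bash
cat > fz.py <<'E'
import sys,h
from fit import *
f,kind=sys.argv[1:3]; tx,ty,tz,x,y=map(float,sys.argv[3:8])
h.WS=cmd(tx,ty,tz); w=cv2.imread(f'pics/{f}.png')
for d in (.005,.007,.009,.011,.013,.015):
    p,r=fit('wrist',w,kind,x,y,tz-d); print(d,p.round(4),round(float(r),2), 'rel',round(p[0]-tx,4),round(p[1]-ty,4))
E
python3 fz.py w7 blue .551 -.083 .166 .551 -.083
```

```text
0.005 [ 0.5505 -0.0838  4.4059] 0.56 rel -0.0005 -0.0008
0.007 [ 0.5493 -0.0838  2.9746] 0.53 rel -0.0017 -0.0008
0.009 [ 0.5482 -0.0838  1.588 ] 0.5 rel -0.0028 -0.0008
0.011 [ 0.5471 -0.0838  0.244 ] 0.49 rel -0.0039 -0.0008
0.013 [ 0.5459 -0.0838 -1.0317] 0.49 rel -0.0051 -0.0008
0.015 [ 0.545  -0.0838 -2.0829] 1.14 rel -0.006 -0.0008
```

Request:
carry_out(steps="-0.3 -1.5 0 0 0 0; -0.4 -3.4 0 0 0 0; -0.4 -3.5 0 0 0 0; -0.4 -3.5 0 0 0 0; -0.4 -3.5 0 0 0 0; -0.4 -3.5 0 0 0 0; -0.4 -3.5 0 0 0 0; -0.4 -3.5 0 0 0 0; -0.4 -3.5 0 0 0 0; -0.4 -3.5 0 0 0 0")

```text
t: 13.55
position: [0.509, 0.248, 0.1637]
tcp_rot: [1.0, 0.0, -0.002, 0.001]
force: [-0.0, 0.4, -0.8]
grip_width: 0.0577
```

Request:
carry_out(steps="-0.4 -3.5 0 0 0 0; -0.4 -3.5 0 0 0 0; -0.4 -3.5 0 0 0 0; 0 -3 0 0 0 0; 0 0 1 0 0 0; 0 0 1 0 0 0; 0 0 0.6 0 0 0; 0 0 0 0 0 0; 0 0 0 0 0 0")

```text
t: 14.3
position: [0.4988, 0.3796, 0.1385]
tcp_rot: [1.0, -0.0, -0.002, 0.001]
force: [0.3, 0.5, -0.8]
grip_width: 0.0583
```

```bash
python3 w.py w8; python3 fz.py w8 blue .500 .381 .140 .500 .381
```

```text
t 14.3 pos [0.4988 0.3796 0.1385] q [ 0.49  0.27  1.77 -0.    1.1   2.06] F [ 0.3  0.5 -0.8] w 0.0583
0.005 [0.4997 0.3802 4.2629] 0.55 rel -0.0003 -0.0008
0.007 [0.4985 0.3802 2.8321] 0.51 rel -0.0015 -0.0008
0.009 [0.4974 0.3802 1.446 ] 0.47 rel -0.0026 -0.0008
0.011 [0.4963 0.3802 0.102 ] 0.44 rel -0.0037 -0.0008
0.013 [ 0.4951  0.3802 -1.2019] 0.42 rel -0.0049 -0.0008
0.015 [ 0.4942  0.3802 -2.2115] 1.01 rel -0.0058 -0.0008
```

View pics/w8.png

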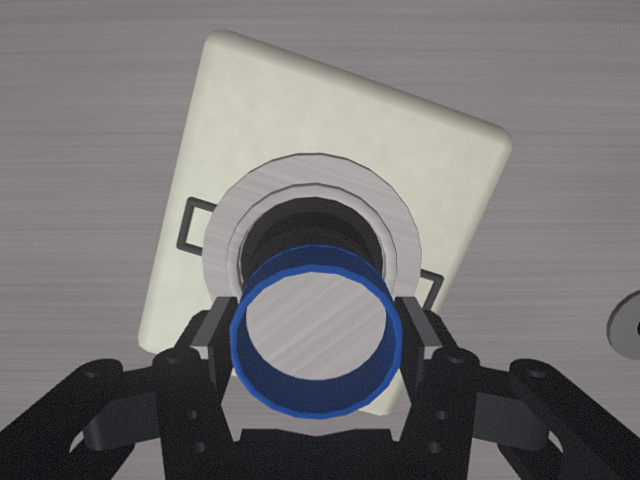

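Request:
carry_out(steps="0 0 0.4 0 0 0; 0 0 0.4 0 0 0; 0 0 0.4 0 0 0; 0 0 0 0 0 0; 0 0 0 0 0 0")

```text
t: 14.77
position: [0.4993, 0.3809, 0.1279]
tcp_rot: [1.0, 0.0, -0.0, 0.0]
force: [0.2, -0.1, -1.0]
grip_width: 0.0578
```

Request:
carry_out(steps="0 0 0.2 0 0 0; 0 0 0.1 0 0 0; 0 0 0 0 0 0; 0 0 0 0 0 0")

```text
t: 15.1
position: [0.4994, 0.3812, 0.1253]
tcp_rot: [1.0, 0.0, -0.0, 0.0]
force: [-0.8, 0.0, -1.0]
grip_width: 0.0578
```

Request:
carry_out(steps="0 0 0.2 0 0 0; 0 0 0 0 0 0; 0 0 0 0 0 0")

```text
t: 15.35
position: [0.4994, 0.3811, 0.1232]
tcp_rot: [1.0, 0.0, -0.0, 0.0]
force: [0.0, 0.7, 0.1]
grip_width: 0.0575
```

Request:
carry_out(steps="0 0 0.15 0 0 0; 0 0 0 0 0 0; 0 0 0 0 0 0")

```text
t: 15.6
position: [0.4994, 0.3811, 0.1217]
tcp_rot: [1.0, 0.0, -0.0, 0.0]
force: [0.3, 0.0, -1.6]
grip_width: 0.0579
```

Request:
carry_out(steps="0 0 0.15 0 0 0; 0 0 0 0 0 0; 0 0 0 0 0 0")

```text
t: 15.85
position: [0.4996, 0.3813, 0.1208]
tcp_rot: [1.0, 0.0, 0.0, -0.0]
force: [-2.2, -0.1, 1.9]
grip_width: 0.0582
```

Request:
carry_out(steps="0 0 0.15 0 0 0; 0 0 0 0 0 0; 0 0 0 0 0 0")

```text
t: 16.1
position: [0.4997, 0.3813, 0.1208]
tcp_rot: [1.0, 0.0, 0.0, 0.0]
force: [-3.9, -2.0, 6.9]
grip_width: 0.0579
```

Request:
carry_out(steps="0 0 0.15 0 0 0; 0 0 0 0 0 0; 0 0 -0.3 0 0 0; 0 0 0 0 0 0")

```text
t: 16.43
position: [0.4999, 0.3814, 0.1211]
tcp_rot: [1.0, 0.0, 0.001, -0.0]
force: [0.1, -0.1, -0.8]
grip_width: 0.0577
```

Request:
carry_out(steps="0 0 0 0 0 0; 0 0 0 0 0 0; 0 0 0 0 0 0; 0 0 0 0 0 0; 0 0 0 0 0 0; 0 0 0 0 0 0; 0 0 0 0 0 0; 0 0 0 0 0 0", jaw=0)

```text
t: 17.1
position: [0.4995, 0.3811, 0.1203]
tcp_rot: [1.0, 0.0, -0.0, 0.0]
force: [-0.5, 0.3, 0.1]
grip_width: 0.0853
```

Request:
carry_out(steps="0 0 -1 0 0 0; 0 0 -2 0 0 0; 0 0 -3 0 0 0; 0 0 -3 0 0 0; 0 0 -1.3 0 0 0; 0 0 0 0 0 0; 0 0 0 0 0 0")

```text
t: 17.68
position: [0.4997, 0.3812, 0.224]
tcp_rot: [1.0, 0.0, 0.001, -0.0]
force: [-0.4, -0.3, -1.8]
grip_width: 0.0853
```

```bash
python3 w.py w9; python3 ov.py w9 blue .5 .381 .223 .5 .381 .112
python3 - <<'E'
from h import *
s=grab_frame('side');cv2.imwrite('pics/s9f.png',s)
a=cv2.resize(s[330:450,240:380],None,fx=2.8,fy=2.8,interpolation=cv2.INTER_CUBIC)
w=cv2.imread('pics/w9o.png')[130:310,200:420]
b=cv2.resize(w,(int(220*336/180),336),interpolation=cv2.INTER_CUBIC)
cv2.imwrite('pics/s9.png',np.hstack([a,b]))
E
```

```text
t 17.68 pos [0.4997 0.3812 0.224 ] q [0.49 0.19 1.7  0.   1.24 2.06] F [-0.4 -0.3 -1.8] w 0.0853
blue [0.4977 0.3801 1.3815] 0.28
```

View pics/s9.png

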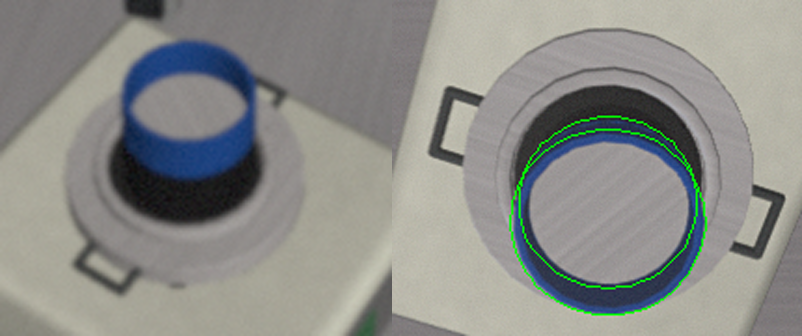

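Request:
carry_out(steps="0.5 3.5 0.5 0 0 0; 0.5 3.5 0.5 0 0 0; 0.5 3.5 1 0 0 0; 0.5 3.5 1 0 0 0; 0.5 3.5 1 0 0 0; 0.5 3.5 1 0 0 0; 0.5 3.5 1 0 0 0; 0.5 3.5 1 0 0 0; 0.5 2.8 1 0 0 0; 0.5 0 1 0 0 0")

```text
t: 18.62
position: [0.5484, 0.0689, 0.1303]
tcp_rot: [1.0, -0.002, -0.002, 0.001]
force: [0.3, -0.2, 0.1]
grip_width: 0.0854
```

Request:
carry_out(steps="0 0 0 0 0 0; 0 0 0 0 0 0; 0 0 0 0 0 0")

```text
t: 18.87
position: [0.5491, 0.0742, 0.1327]
tcp_rot: [1.0, 0.001, -0.001, -0.0]
force: [0.4, -0.5, 0.4]
grip_width: 0.0852
```

```bash
python3 w.py w10; python3 ov.py w10 yellow .55 .073 .133 .55 .073 0; python3 - <<'E'
from fit import *
s=cv2.imread('pics/s9f.png')
for z in (.108,.112,.116,.12): print(z,fit('side',s,'blue',.4985,.381,z))
E
```

```text
t 18.87 pos [0.5491 0.0742 0.1327] q [-0.05  0.13  1.96  0.    1.06  1.52] F [ 0.4 -0.5  0.4] w 0.0852
yellow [0.5497 0.073  0.7408] 0.27
0.108 (array([0.49841963, 0.37938058, 0.04112327]), np.float64(0.6088091861885006))
0.112 (array([0.49743208, 0.38262624, 0.21202464]), np.float64(0.6071469438111551))
0.116 (array([0.4964445 , 0.3858749 , 0.38627667]), np.float64(0.6053993835512821))
0.12 (array([0.49565573, 0.38853121, 0.76658674]), np.float64(0.6280626575813195))
```

View pics/w10o.png

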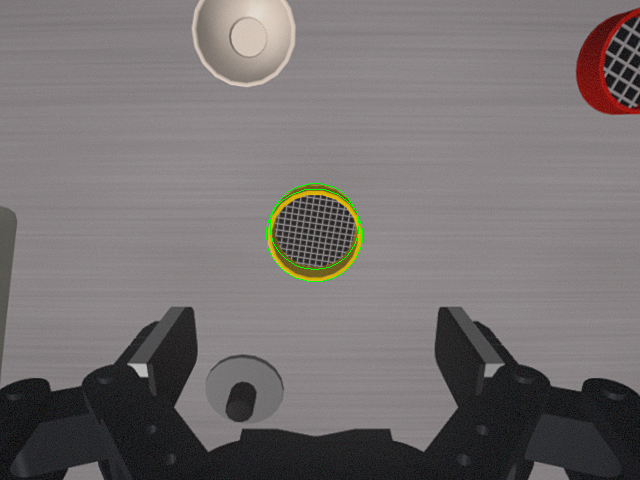

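Request:
carry_out(steps="0 0 3 0 0 0; 0 0 3 0 0 0; 0 0 3 0 0 0; 0 0 2.2 0 0 0; 0 0 1.5 0 0 0; 0 0 0 0 0 0; 0 0 0 0 0 0")

```text
t: 19.5
position: [0.5493, 0.0742, 0.0062]
tcp_rot: [1.0, 0.001, -0.001, -0.0]
force: [0.1, -0.4, 0.7]
grip_width: 0.0854
```

Request:
carry_out(steps="0 0 0 0 0 0; 0 0 0 0 0 0; 0 0 0 0 0 0; 0 0 0 0 0 0; 0 0 0 0 0 0; 0 0 0 0 0 0; 0 0 0 0 0 0; 0 0 0 0 0 0; 0 0 0 0 0 0; 0 0 0 0 0 0", jaw=255)

```text
t: 20.33
position: [0.5516, 0.0734, 0.009]
tcp_rot: [1.0, 0.0, 0.002, -0.0]
force: [-1.0, 1.2, 5.4]
grip_width: 0.0584
```

Request:
carry_out(steps="0 0 -0.5 0 0 0; 0 0 -1.5 0 0 0; 0 0 -3 0 0 0; 0 0 -3 0 0 0; 0 0 -3 0 0 0; 0 0 -3 0 0 0; 0 0 -3 0 0 0; 0 0 -1 0 0 0; 0 0 0 0 0 0; 0 0 0 0 0 0")

```text
t: 21.17
position: [0.5493, 0.0731, 0.1858]
tcp_rot: [1.0, 0.0, -0.0, 0.0]
force: [-0.1, 0.1, -1.5]
grip_width: 0.0587
```

```bash
python3 w.py w11; python3 fz.py w11 yellow .55 .073 .186 .55 .073;python3 ov.py w11 yellow .55 .073 .186 .549 .073 .176 
```

```text
t 21.17 pos [0.5493 0.0731 0.1858] q [-0.05  0.06  1.92 -0.    1.16  1.52] F [-0.1  0.1 -1.5] w 0.0587
0.005 [0.5499 0.0722 4.1052] 0.4 rel -0.0001 -0.0008
0.007 [0.5487 0.0722 2.6687] 0.4 rel -0.0013 -0.0008
0.009 [0.5476 0.0722 1.2776] 0.41 rel -0.0024 -0.0008
0.011 [ 0.5465  0.0722 -0.0702] 0.43 rel -0.0035 -0.0008
0.013 [ 0.5453  0.0722 -1.3767] 0.45 rel -0.0047 -0.0008
0.015 [ 0.5443  0.0722 -2.4887] 1.03 rel -0.0057 -0.0008
yellow [0.547  0.0722 0.5984] 0.42
```

View pics/w11o.png

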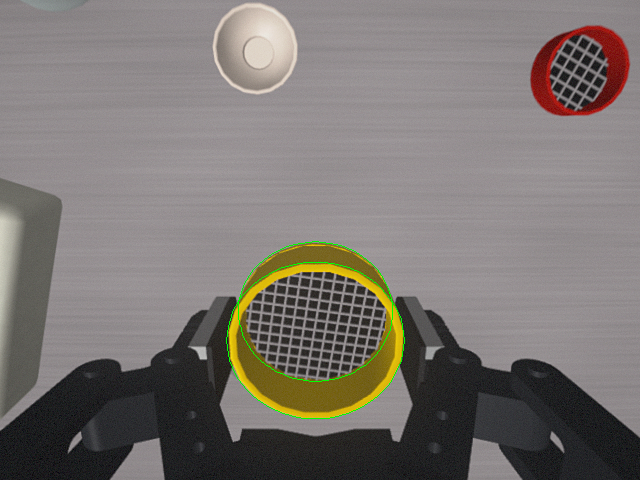

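Request:
carry_out(steps="-0.5 -1.5 0 0 0 0; -0.5 -3.3 0 0 0 0; -0.5 -3.3 0 0 0 0; -0.5 -3.3 0 0 0 0; -0.5 -3.3 0 0 0 0; -0.5 -3.3 0 0 0 0; -0.5 -3.3 0 0 0 0; -0.5 -3.3 0 0 0 0; -0.5 -3.3 0 0 0 0; -0.5 -2.9 0 0 0 0")

```text
t: 22.05
position: [0.4974, 0.3823, 0.1824]
tcp_rot: [1.0, 0.001, -0.003, 0.001]
force: [-0.1, -0.7, -1.3]
grip_width: 0.0587
```

Request:
carry_out(steps="0 0 0 0 0 0; 0 0 1 0 0 0; 0 0 1 0 0 0; 0 0 0.5 0 0 0; 0 0 0 0 0 0; 0 0 0 0 0 0; 0 0 0 0 0 0")

```text
t: 22.63
position: [0.4999, 0.3804, 0.1613]
tcp_rot: [1.0, -0.0, 0.0, -0.0]
force: [0.4, -1.0, -0.9]
grip_width: 0.0588
```

```bash
python3 w.py w12; python3 ov.py w12 yellow .5 .381 .161 .499 .381 .151;python3 ov.py w12 blue .5 .381 .161 .499 .381 .112
```

```text
t 22.63 pos [0.4999 0.3804 0.1613] q [ 0.49  0.25  1.76 -0.    1.14  2.06] F [ 0.4 -1.  -0.9] w 0.0588
yellow [0.497  0.3802 0.7446] 0.41
blue [ 0.5047  0.3819 15.6843] 18.76
```

View pics/w12o.png

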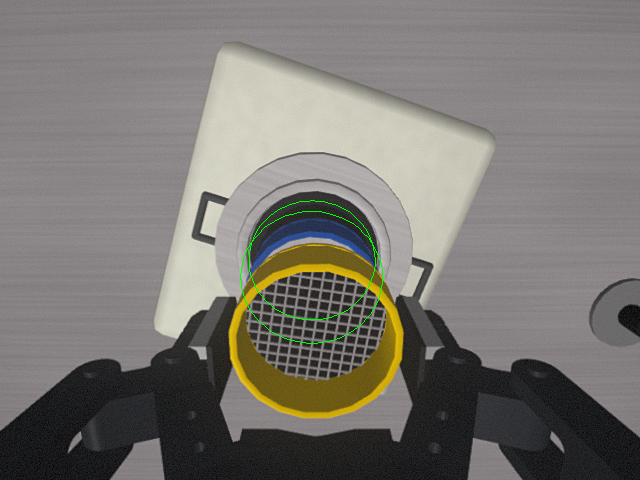

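Aligned. Lower it, expecting contact around z ≈ 0.1425.

Request:
carry_out(steps="0 0 0.4 0 0 0; 0 0 0.4 0 0 0; 0 0 0.4 0 0 0; 0 0 0 0 0 0; 0 0 0 0 0 0")

```text
t: 23.1
position: [0.4991, 0.381, 0.1487]
tcp_rot: [1.0, 0.0, -0.0, 0.0]
force: [0.1, -0.5, -1.2]
grip_width: 0.0585
```

Request:
carry_out(steps="0 0 0.2 0 0 0; 0 0 0.1 0 0 0; 0 0 0.1 0 0 0; 0 0 0 0 0 0; 0 0 0 0 0 0")

```text
t: 23.52
position: [0.4994, 0.3811, 0.1453]
tcp_rot: [1.0, 0.0, -0.0, 0.0]
force: [0.7, 0.3, -0.5]
grip_width: 0.0585
```

Request:
carry_out(steps="0 0 0.15 0 0 0; 0 0 0 0 0 0; 0 0 0 0 0 0")

```text
t: 23.77
position: [0.4994, 0.3811, 0.1437]
tcp_rot: [1.0, 0.0, -0.0, 0.0]
force: [0.6, 0.3, -0.3]
grip_width: 0.0587
```

Request:
carry_out(steps="0 0 0.15 0 0 0; 0 0 0 0 0 0; 0 0 0 0 0 0")

```text
t: 24.02
position: [0.4997, 0.3813, 0.143]
tcp_rot: [1.0, 0.0, 0.0, -0.0]
force: [-1.4, -0.8, 1.7]
grip_width: 0.0584
```

Request:
carry_out(steps="0 0 0.15 0 0 0; 0 0 0 0 0 0; 0 0 0 0 0 0")

```text
t: 24.27
position: [0.4998, 0.3813, 0.1429]
tcp_rot: [1.0, 0.0, 0.0, -0.0]
force: [-3.1, -2.1, 8.0]
grip_width: 0.0584
```

Request:
carry_out(steps="0 0 0.15 0 0 0; 0 0 0 0 0 0; 0 0 -0.3 0 0 0; 0 0 0 0 0 0")

```text
t: 24.6
position: [0.4999, 0.3814, 0.143]
tcp_rot: [1.0, 0.0, 0.001, -0.0]
force: [-0.5, -0.0, -0.0]
grip_width: 0.0589
```

Request:
carry_out(steps="0 0 0 0 0 0; 0 0 0 0 0 0; 0 0 0 0 0 0; 0 0 0 0 0 0; 0 0 0 0 0 0; 0 0 0 0 0 0; 0 0 0 0 0 0; 0 0 0 0 0 0", jaw=0)

```text
t: 25.27
position: [0.4995, 0.3811, 0.1423]
tcp_rot: [1.0, 0.0, -0.0, 0.0]
force: [0.8, -1.3, 0.3]
grip_width: 0.0853
```

Request:
carry_out(steps="0 0 -1 0 0 0; 0 0 -2 0 0 0; 0 0 -3 0 0 0; 0 0 -3 0 0 0; 0 0 -1 0 0 0; 0 0 0 0 0 0; 0 0 0 0 0 0")

```text
t: 25.85
position: [0.4995, 0.3812, 0.2428]
tcp_rot: [1.0, 0.0, 0.001, -0.0]
force: [-0.8, -0.2, -1.0]
grip_width: 0.0852
```

```bash
python3 w.py w13; python3 ov.py w13 yellow .5 .381 .242 .498 .381 .134
python3 - <<'E'
from h import *
s=grab_frame('side');cv2.imwrite('pics/s13f.png',s)
a=cv2.resize(s[330:450,240:380],None,fx=2.8,fy=2.8,interpolation=cv2.INTER_CUBIC)
w=cv2.imread('pics/w13o.png')[130:310,200:420]
b=cv2.resize(w,(int(220*336/180),336),interpolation=cv2.INTER_CUBIC)
cv2.imwrite('pics/s13.png',np.hstack([a,b]))
E
```

```text
t 25.85 pos [0.4995 0.3812 0.2428] q [0.49 0.18 1.69 0.   1.28 2.06] F [-0.8 -0.2 -1. ] w 0.0852
yellow [0.4979 0.3802 1.2025] 0.29
```

View pics/s13.png

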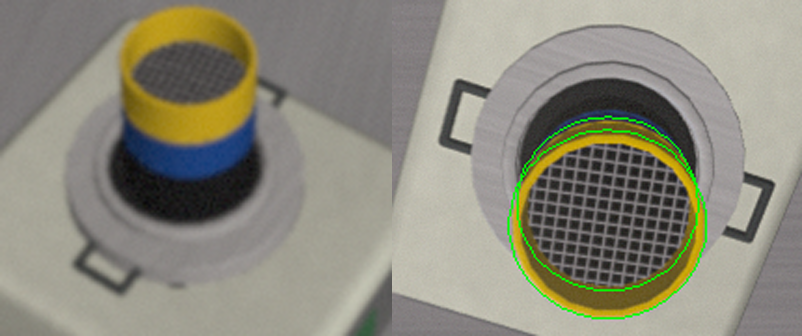

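Request:
carry_out(steps="1.1 3.5 0.7 0 0 0; 1.1 3.5 0.7 0 0 0; 1.1 3.5 0.7 0 0 0; 1.1 3.5 0.7 0 0 0; 1.1 3.5 0.7 0 0 0; 1.1 3.5 0.7 0 0 0; 1.1 3.5 0.7 0 0 0; 1.1 3.5 0.7 0 0 0; 1.1 3.5 0.7 0 0 0; 1.1 3.5 0.7 0 0 0")

```text
t: 26.78
position: [0.6085, 0.0295, 0.1693]
tcp_rot: [1.0, 0.0, -0.002, -0.0]
force: [0.3, -0.1, 0.5]
grip_width: 0.0854
```

Request:
carry_out(steps="1.1 3.5 0.7 0 0 0; 1.1 3.5 0.7 0 0 0; 1.1 3.5 0.7 0 0 0; 1.1 3.5 0.7 0 0 0; 0.1 0.9 1.1 0 0 0; 0 0 0 0 0 0; 0 0 0 0 0 0; 0 0 0 0 0 0")

```text
t: 27.45
position: [0.6539, -0.1161, 0.1322]
tcp_rot: [1.0, 0.001, -0.001, -0.001]
force: [0.4, -0.2, 0.0]
grip_width: 0.0854
```

```bash
python3 w.py w14; python3 ov.py w14 red .655 -.118 .133 .655 -.118 0
```

```text
t 27.45 pos [ 0.6539 -0.1161  0.1322] q [-0.33  0.36  1.68  0.    1.11  1.24] F [ 0.4 -0.2  0. ] w 0.0854
red [ 0.6552 -0.1186  0.6511] 0.17
```

View pics/w14o.png

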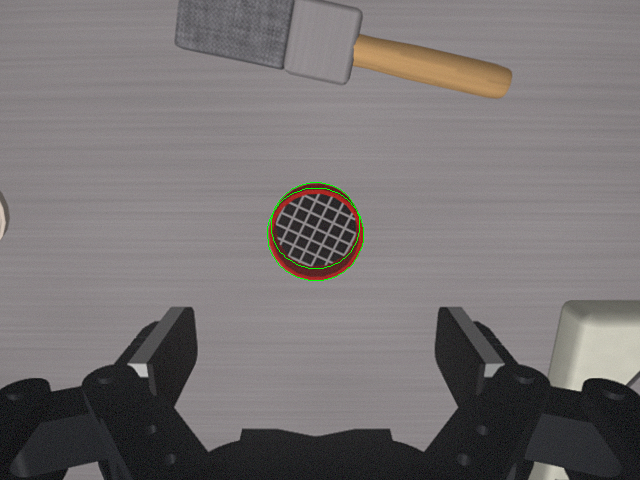

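Clear all round; grasp the red sieve.

Request:
carry_out(steps="0 0 3 0 0 0; 0 0 3 0 0 0; 0 0 3 0 0 0; 0 0 2.2 0 0 0; 0 0 1.5 0 0 0; 0 0 0 0 0 0; 0 0 0 0 0 0")

```text
t: 28.08
position: [0.6548, -0.1167, 0.0065]
tcp_rot: [1.0, 0.001, -0.0, -0.0]
force: [0.1, -0.5, -0.8]
grip_width: 0.0854
```

Request:
carry_out(steps="0 0 0 0 0 0; 0 0 0 0 0 0; 0 0 0 0 0 0; 0 0 0 0 0 0; 0 0 0 0 0 0; 0 0 0 0 0 0; 0 0 0 0 0 0; 0 0 0 0 0 0; 0 0 0 0 0 0; 0 0 0 0 0 0", jaw=255)

```text
t: 28.92
position: [0.657, -0.1184, 0.0095]
tcp_rot: [1.0, 0.0, 0.003, 0.001]
force: [-0.2, 0.3, 5.7]
grip_width: 0.0583
```

Request:
carry_out(steps="0 0 -0.5 0 0 0; 0 0 -1.5 0 0 0; 0 0 -3 0 0 0; 0 0 -3 0 0 0; 0 0 -3 0 0 0; 0 0 -3 0 0 0; 0 0 -3 0 0 0; 0 0 -3 0 0 0; 0 0 -0.5 0 0 0; 0 0 0 0 0 0")

```text
t: 29.75
position: [0.6563, -0.1184, 0.2161]
tcp_rot: [1.0, 0.0, 0.004, 0.001]
force: [0.0, -0.3, -2.0]
grip_width: 0.0586
```

Request:
carry_out(steps="0 0 0 0 0 0; 0 0 0 0 0 0")

```text
t: 29.92
position: [0.6534, -0.1174, 0.2089]
tcp_rot: [1.0, 0.0, -0.002, -0.001]
force: [-0.6, 0.7, -0.7]
grip_width: 0.0586
```

```bash
python3 w.py w15; python3 fz.py w15 red .655 -.118 .211 .655 -.118;python3 ov.py w15 red .655 -.118 .211 .653 -.118 .201 
```

```text
t 29.92 pos [ 0.6534 -0.1174  0.2089] q [-0.33  0.28  1.62 -0.    1.24  1.24] F [-0.6  0.7 -0.7] w 0.0586
0.005 [ 0.6554 -0.1188  4.6268] 0.42 rel 0.0004 -0.0008
0.007 [ 0.6543 -0.1188  3.1906] 0.41 rel -0.0007 -0.0008
0.009 [ 0.6531 -0.1188  1.7998] 0.41 rel -0.0019 -0.0008
0.011 [ 0.652  -0.1188  0.4516] 0.42 rel -0.003 -0.0008
0.013 [ 0.6509 -0.1188 -0.8559] 0.43 rel -0.0041 -0.0008
0.015 [ 0.6498 -0.1188 -2.0444] 0.66 rel -0.0052 -0.0008
red [ 0.6526 -0.1188  1.1207] 0.41
```

View pics/w15o.png

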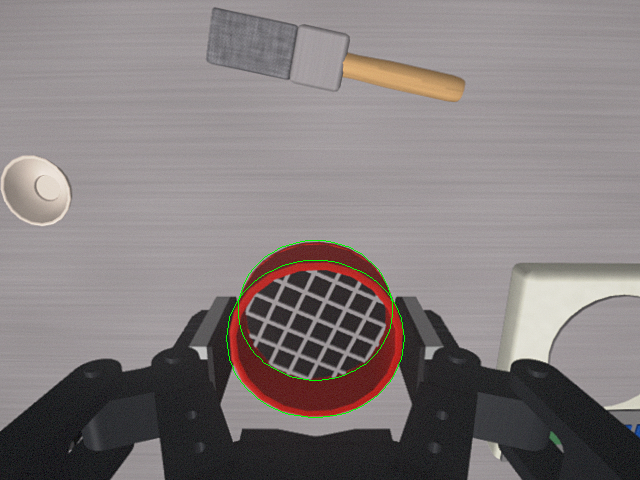

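Request:
carry_out(steps="-1.1 -1.5 0 0 0 0; -1.1 -3.4 0 0 0 0; -1.1 -3.5 0 0 0 0; -1.1 -3.5 0 0 0 0; -1.1 -3.5 0 0 0 0; -1.1 -3.5 0 0 0 0; -1.1 -3.5 0 0 0 0; -1.1 -3.5 0 0 0 0; -1.1 -3.5 0 0 0 0; -1.1 -3.5 0 0 0 0")

```text
t: 30.8
position: [0.5427, 0.2125, 0.2091]
tcp_rot: [1.0, 0.0, -0.002, 0.0]
force: [0.7, -0.1, -1.4]
grip_width: 0.0581
```

Request:
carry_out(steps="-1.1 -3.5 0 0 0 0; -1.1 -3.5 0 0 0 0; -1.1 -3.5 0 0 0 0; -1.1 -3.5 0 0 0 0; -0.15 -3 0 0 0 0; 0 0 1 0 0 0; 0 0 1 0 0 0; 0 0 0.8 0 0 0; 0 0 0 0 0 0; 0 0 0 0 0 0")

```text
t: 31.63
position: [0.4986, 0.3794, 0.1813]
tcp_rot: [1.0, -0.001, -0.002, 0.001]
force: [0.8, -0.7, 0.6]
grip_width: 0.0579
```

Request:
carry_out(steps="0 0 0 0 0 0; 0 0 0 0 0 0")

```text
t: 31.8
position: [0.4997, 0.3805, 0.184]
tcp_rot: [1.0, -0.0, 0.0, -0.0]
force: [0.6, 0.9, -0.0]
grip_width: 0.0583
```

```bash
python3 w.py w16; python3 ov.py w16 red .4995 .381 .183 .4975 .381 .173;
```

```text
t 31.8 pos [0.4997 0.3805 0.184 ] q [0.49 0.23 1.74 0.   1.18 2.06] F [ 0.6  0.9 -0. ] w 0.0583
red [0.4971 0.3802 1.0458] 0.44
```

View pics/w16o.png

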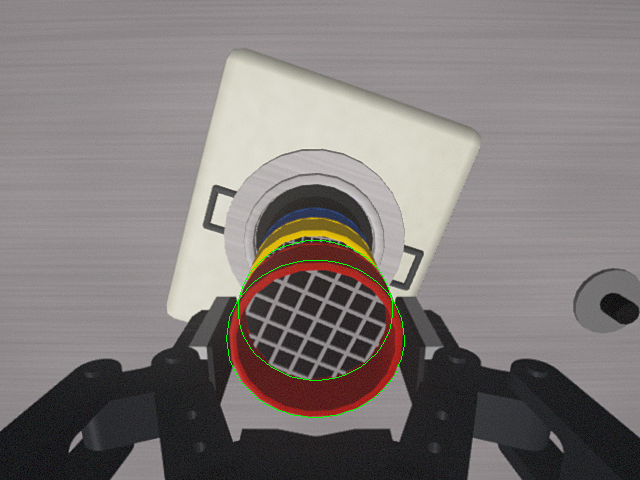

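Expected contact at about z 0.165.

Request:
carry_out(steps="0 0 0.4 0 0 0; 0 0 0.4 0 0 0; 0 0 0.4 0 0 0; 0 0 0 0 0 0; 0 0 0 0 0 0")

```text
t: 32.27
position: [0.4986, 0.381, 0.1706]
tcp_rot: [1.0, 0.0, -0.001, 0.0]
force: [0.0, -0.0, -1.0]
grip_width: 0.0583
```

Request:
carry_out(steps="0 0 0.2 0 0 0; 0 0 0.1 0 0 0; 0 0 0.1 0 0 0; 0 0 0 0 0 0; 0 0 0 0 0 0")

```text
t: 32.68
position: [0.4989, 0.3811, 0.1673]
tcp_rot: [1.0, 0.0, -0.0, 0.0]
force: [-0.0, 0.0, -0.2]
grip_width: 0.0581
```

Request:
carry_out(steps="0 0 0.15 0 0 0; 0 0 0 0 0 0; 0 0 0 0 0 0")

```text
t: 32.93
position: [0.4989, 0.3811, 0.1658]
tcp_rot: [1.0, 0.0, -0.0, 0.0]
force: [0.9, 0.0, -0.6]
grip_width: 0.0584
```

Request:
carry_out(steps="0 0 0.15 0 0 0; 0 0 0 0 0 0; 0 0 0 0 0 0")

```text
t: 33.18
position: [0.4992, 0.3812, 0.1655]
tcp_rot: [1.0, 0.0, 0.0, -0.0]
force: [-1.2, -1.0, 4.6]
grip_width: 0.0582
```

Request:
carry_out(steps="0 0 0.15 0 0 0; 0 0 0 0 0 0; 0 0 0 0 0 0")

```text
t: 33.43
position: [0.4996, 0.3813, 0.1656]
tcp_rot: [1.0, 0.0, 0.001, -0.0]
force: [-3.2, -2.3, 8.6]
grip_width: 0.0586
```

Request:
carry_out(steps="0 0 0.15 0 0 0; 0 0 0 0 0 0; 0 0 -0.35 0 0 0; 0 0 0 0 0 0")

```text
t: 33.77
position: [0.4995, 0.3814, 0.1656]
tcp_rot: [1.0, 0.0, 0.001, -0.001]
force: [0.2, -0.6, 0.2]
grip_width: 0.0578
```

Request:
carry_out(steps="0 0 0 0 0 0; 0 0 0 0 0 0; 0 0 0 0 0 0; 0 0 0 0 0 0; 0 0 0 0 0 0; 0 0 0 0 0 0; 0 0 0 0 0 0; 0 0 0 0 0 0", jaw=0)

```text
t: 34.43
position: [0.499, 0.3811, 0.1648]
tcp_rot: [1.0, 0.0, -0.0, -0.0]
force: [0.4, 0.7, -0.2]
grip_width: 0.0856
```

Request:
carry_out(steps="0 0 -1 0 0 0; 0 0 -2 0 0 0; 0 0 -3 0 0 0; 0 0 -3 0 0 0; 0 0 -1 0 0 0; 0 0 0 0 0 0; 0 0 0 0 0 0")

```text
t: 35.02
position: [0.499, 0.3811, 0.2651]
tcp_rot: [1.0, 0.0, 0.0, -0.0]
force: [0.2, 0.4, -0.7]
grip_width: 0.085
```

```bash
python3 w.py w17; python3 ov.py w17 red .4995 .381 .265 .498 .381 .156
python3 - <<'E'
from h import *
s=grab_frame('side');cv2.imwrite('pics/s17f.png',s)
a=cv2.resize(s[310:450,240:380],None,fx=2.8,fy=2.8,interpolation=cv2.INTER_CUBIC)
w=cv2.imread('pics/w17o.png')[130:310,200:420]
b=cv2.resize(w,(408,392),interpolation=cv2.INTER_CUBIC)
cv2.imwrite('pics/s17.png',np.hstack([a,b]))
E
```

```text
t 35.02 pos [0.499  0.3811 0.2651] q [0.49 0.16 1.66 0.   1.32 2.06] F [ 0.2  0.4 -0.7] w 0.085
red [0.4974 0.3804 1.2137] 0.32
```

View pics/s17.png

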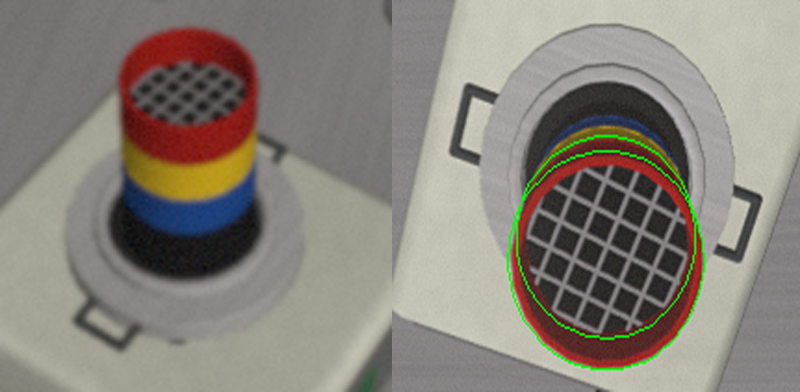

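Request:
carry_out(steps="-0.9 3.2 0.5 0 0 0; -0.9 3.2 1 0 0 0; -0.9 3.2 2 0 0 0; -0.9 3.2 2 0 0 0; -0.9 3.2 2 0 0 0; -1 3.2 2 0 0 0; -1 3.2 2 0 0 0; -1.05 3.2 1.65 0 0 0; 0 0 0 0 0 0; 0 0 0 0 0 0")

```text
t: 35.95
position: [0.4209, 0.1238, 0.1301]
tcp_rot: [1.0, -0.001, -0.003, 0.0]
force: [1.0, 0.2, 0.4]
grip_width: 0.0852
```

Request:
carry_out(steps="0 0 0 0 0 0; 0 0 0 0 0 0")

```text
t: 36.12
position: [0.4242, 0.1257, 0.1337]
tcp_rot: [1.0, 0.001, 0.0, -0.0]
force: [0.9, -0.4, 0.5]
grip_width: 0.0854
```

```bash
python3 w.py w18; python3 - <<'E'
from fit import *
import h
h.WS=cmd(.424,.125,.133)
w=cv2.imread('pics/w18.png')
p,r=fit('wrist',w,'black',.424,.126,0,prof=[(.013,.01),(.035,.01)]);print(p,r)
x,y=p[:2]
for z,r in ((.013,.03),(.013,.01),(.035,.01)): cv2.polylines(w,[w2px('wrist',circ(x,y,z,r)).astype(np.int32)],True,(0,255,0),1)
cv2.imwrite('pics/w18o.png',w)
E
```

```text
t 36.12 pos [0.4242 0.1257 0.1337] q [ 0.06 -0.14  2.21  0.    1.06  1.63] F [ 0.9 -0.4  0.5] w 0.0854
[0.42131208 0.1272378  0.55110655] 0.40732336643639044
```

View pics/w18o.png

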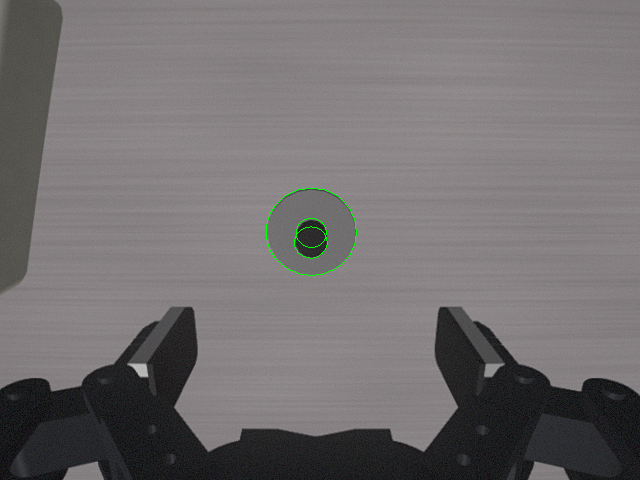

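Request:
carry_out(steps="-0.25 -0.2 3 0 0 0; 0 0 3 0 0 0; 0 0 3 0 0 0; 0 0 1.5 0 0 0; 0 0 1.05 0 0 0; 0 0 0 0 0 0; 0 0 0 0 0 0; 0 0 0 0 0 0")

```text
t: 36.83
position: [0.4227, 0.1275, 0.0193]
tcp_rot: [1.0, 0.001, 0.002, -0.0]
force: [-0.3, -0.3, -0.7]
grip_width: 0.0854
```

Request:
carry_out(steps="0 0 0 0 0 0; 0 0 0 0 0 0; 0 0 0 0 0 0; 0 0 0 0 0 0; 0 0 0 0 0 0; 0 0 0 0 0 0; 0 0 0 0 0 0; 0 0 0 0 0 0; 0 0 0 0 0 0; 0 0 0 0 0 0", jaw=255)

```text
t: 37.67
position: [0.4215, 0.1271, 0.0183]
tcp_rot: [1.0, 0.0, 0.0, -0.0]
force: [-1.8, -0.7, 5.0]
grip_width: 0.018
```

Request:
carry_out(steps="0 0 0 0 0 0; 0 0 0 0 0 0; 0 0 0 0 0 0; 0 0 0 0 0 0; 0 0 0 0 0 0; 0 0 0 0 0 0")

```text
t: 38.17
position: [0.4215, 0.1271, 0.0183]
tcp_rot: [1.0, 0.0, 0.0, -0.0]
force: [-0.3, -0.9, 5.8]
grip_width: 0.0186
```

```bash
python3 w.py w19
```

```text
t 38.17 pos [0.4215 0.1271 0.0183] q [0.06 0.07 2.27 0.   0.8  1.63] F [-0.3 -0.9  5.8] w 0.0186
```

View pics/w19.png

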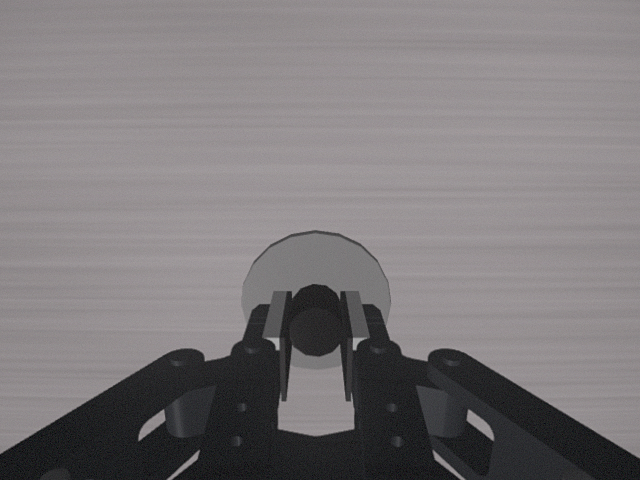

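Request:
carry_out(steps="0 0 -0.5 0 0 0; 0 0 -1.5 0 0 0; 0 0 -3 0 0 0; 0 0 -3 0 0 0; 0 0 -3 0 0 0; 0 0 -3 0 0 0; 0 0 -3 0 0 0; 0 0 -3 0 0 0; 0 0 -2 0 0 0; 0 0 0 0 0 0")

```text
t: 39.05
position: [0.4235, 0.1272, 0.2429]
tcp_rot: [1.0, 0.0, 0.005, -0.0]
force: [0.2, 0.2, -0.0]
grip_width: 0.0182
```

Request:
carry_out(steps="0 0 0 0 0 0; 0 0 0 0 0 0; 0 0 0 0 0 0")

```text
t: 39.3
position: [0.4198, 0.127, 0.2353]
tcp_rot: [1.0, 0.0, -0.002, 0.0]
force: [0.1, 0.7, -1.6]
grip_width: 0.018
```

```bash
python3 w.py w20;  python3 - <<'E'
from fit import *
import h
h.WS=cmd(.4215,.127,.2375)
w=cv2.imread('pics/w20.png')
for z,r in ((.013,.03),(.008,.03),(.035,.01)): cv2.polylines(w,[w2px('wrist',circ(.4215,.127,z+.2375-.0185,r)).astype(np.int32)],True,(0,255,0),1)
cv2.imwrite('pics/w20o.png',w)
E
```

```text
t 39.3 pos [0.4198 0.127  0.2353] q [ 0.06 -0.26  2.12 -0.    1.29  1.63] F [ 0.1  0.7 -1.6] w 0.018
```

View pics/w20o.png

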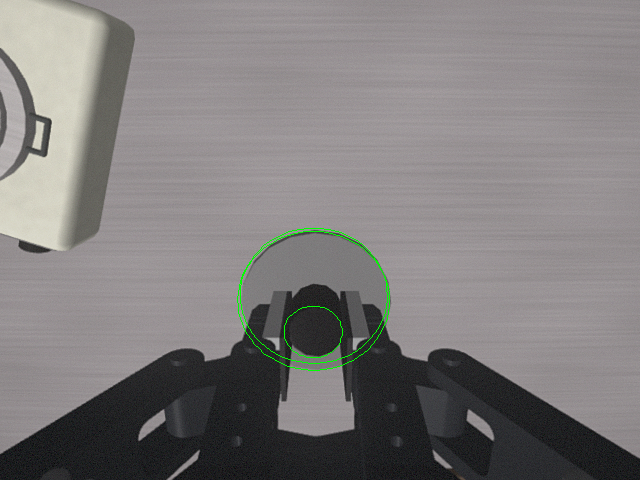

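Request:
carry_out(steps="0.85 -1.5 0 0 0 0; 0.85 -3.2 0 0 0 0; 0.85 -3.2 0 0 0 0; 0.85 -3.2 0 0 0 0; 0.85 -3.2 0 0 0 0; 0.85 -3.2 0 0 0 0; 0.85 -3.2 0 0 0 0; 0.85 -3.2 0 0 0 0; 0.85 -1.5 0 0 0 0; 0.1 0 0 0 0 0")

```text
t: 40.18
position: [0.4984, 0.3836, 0.2353]
tcp_rot: [1.0, 0.002, -0.001, 0.0]
force: [-0.0, 0.6, -0.9]
grip_width: 0.0182
```

Request:
carry_out(steps="0 0 0 0 0 0; 0 0 1 0 0 0; 0 0 0.8 0 0 0; 0 0 0 0 0 0; 0 0 0 0 0 0; 0 0 0 0 0 0")

```text
t: 40.68
position: [0.4984, 0.3804, 0.2197]
tcp_rot: [1.0, -0.0, -0.0, 0.0]
force: [0.1, 0.1, -1.0]
grip_width: 0.0181
```

```bash
python3 w.py w21;  python3 - <<'E'
from fit import *
import h
h.WS=cmd(.499,.381,.2195)
w=cv2.imread('pics/w21.png')
for x,z,r,c in ((.499,.214,.03,(0,255,0)),(.499,.209,.03,(0,255,0)),(.4975,.186,.03,(255,0,0)),(.4975,.186,.027,(255,0,0))): cv2.polylines(w,[w2px('wrist',circ(x,.381,z,r)).astype(np.int32)],True,c,1)
s=grab_frame('side')
cv2.imwrite('pics/w21o.png',np.hstack([w[150:420,180:460],cv2.resize(s[290:425,250:390],None,fx=2,fy=2,interpolation=cv2.INTER_CUBIC)]))
E
```

```text
t 40.68 pos [0.4984 0.3804 0.2197] q [ 0.49  0.19  1.71 -0.    1.24  2.06] F [ 0.1  0.1 -1. ] w 0.0181
```

View pics/w21o.png

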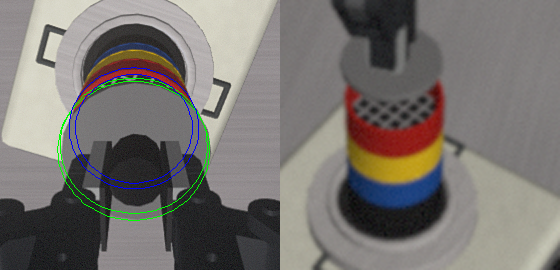

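Request:
carry_out(steps="0 0 0.5 0 0 0; 0 0 0.5 0 0 0; 0 0 0.4 0 0 0; 0 0 0.2 0 0 0; 0 0 0 0 0 0; 0 0 0 0 0 0")

```text
t: 41.28
position: [0.4983, 0.3811, 0.2034]
tcp_rot: [1.0, 0.0, -0.0, 0.0]
force: [0.0, -0.2, -0.8]
grip_width: 0.018
```

Request:
carry_out(steps="0 0 0.15 0 0 0; 0 0 0.15 0 0 0; 0 0 0 0 0 0; 0 0 0 0 0 0")

```text
t: 41.62
position: [0.4985, 0.3811, 0.2008]
tcp_rot: [1.0, 0.0, -0.0, 0.0]
force: [-0.6, 0.1, -2.3]
grip_width: 0.0183
```

Request:
carry_out(steps="0 0 0.2 0 0 0; 0 0 0 0 0 0; 0 0 0 0 0 0")

```text
t: 41.87
position: [0.4984, 0.3811, 0.1987]
tcp_rot: [1.0, 0.0, -0.0, 0.0]
force: [-0.4, -0.4, -0.8]
grip_width: 0.0182
```

Request:
carry_out(steps="0 0 0.15 0 0 0; 0 0 0 0 0 0; 0 0 0 0 0 0")

```text
t: 42.12
position: [0.4984, 0.3811, 0.1972]
tcp_rot: [1.0, 0.0, -0.0, 0.0]
force: [0.9, 0.2, -1.3]
grip_width: 0.0182
```

Request:
carry_out(steps="0 0 0.15 0 0 0; 0 0 0 0 0 0; 0 0 0 0 0 0")

```text
t: 42.37
position: [0.4988, 0.3813, 0.1964]
tcp_rot: [1.0, 0.0, 0.0, -0.0]
force: [0.2, 0.7, 0.9]
grip_width: 0.018
```

Contact at 0.1964, exactly the expected height. Press lightly, relax, release, rise.

Request:
carry_out(steps="0 0 0.2 0 0 0; 0 0 0 0 0 0; 0 0 -0.2 0 0 0; 0 0 0 0 0 0")

```text
t: 42.7
position: [0.4987, 0.3813, 0.1963]
tcp_rot: [1.0, 0.0, 0.0, -0.0]
force: [-0.2, -0.3, 4.8]
grip_width: 0.0184
```

Request:
carry_out(steps="0 0 0 0 0 0; 0 0 0 0 0 0; 0 0 0 0 0 0; 0 0 0 0 0 0; 0 0 0 0 0 0; 0 0 0 0 0 0; 0 0 0 0 0 0; 0 0 0 0 0 0; 0 0 0 0 0 0; 0 0 0 0 0 0", jaw=0)

```text
t: 43.53
position: [0.4985, 0.3811, 0.1958]
tcp_rot: [1.0, 0.0, 0.0, 0.0]
force: [0.7, 0.1, -0.2]
grip_width: 0.0853
```

Request:
carry_out(steps="0 0 -1 0 0 0; 0 0 -2 0 0 0; 0 0 -3 0 0 0; 0 0 -3 0 0 0; 0 0 -1 0 0 0; 0 0 0 0 0 0; 0 0 0 0 0 0")

```text
t: 44.12
position: [0.4985, 0.3811, 0.296]
tcp_rot: [1.0, 0.0, 0.0, -0.0]
force: [-0.2, 0.1, 0.0]
grip_width: 0.0855
```

```bash
python3 w.py w22; python3 - <<'E'
from h import *
s=grab_frame('side');t=grab_frame('top');cv2.imwrite('pics/t22.png',t);cv2.imwrite('pics/s22f.png',s)
a=cv2.resize(s[300:450,235:385],(400,400),interpolation=cv2.INTER_CUBIC)
w=cv2.imread('pics/w22.png')[110:350,200:440]
cv2.imwrite('pics/s22.png',np.hstack([a,cv2.resize(w,(400,400),interpolation=cv2.INTER_CUBIC)]))
E
```

```text
t 44.12 pos [0.4985 0.3811 0.296 ] q [ 0.49  0.14  1.63 -0.    1.37  2.06] F [-0.2  0.1  0. ] w 0.0855
```

View pics/s22.png

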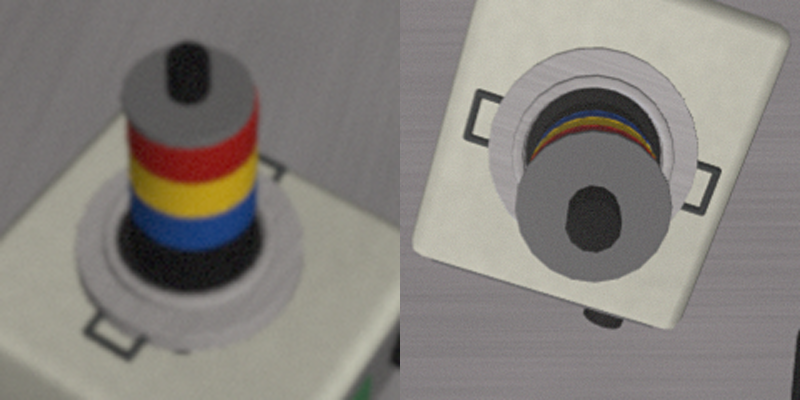

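View pics/s22f.png

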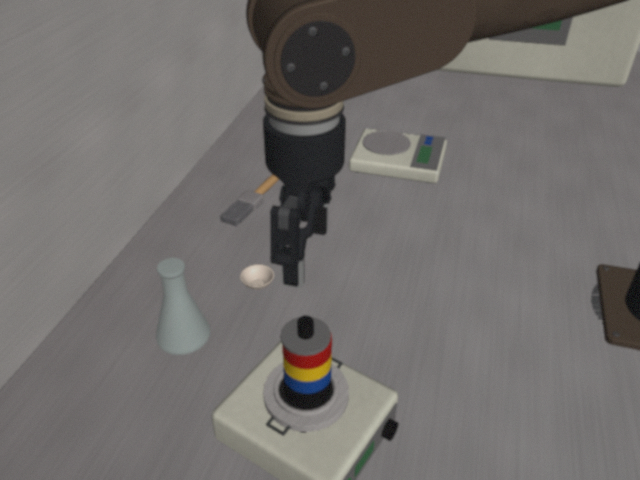

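```bash
python3 - <<'E'
from fit import *
s=cv2.imread('pics/s22f.png'); k=6
big=cv2.resize(s,None,fx=k,fy=k,interpolation=cv2.INTER_CUBIC)
xs=[.4975,.4985,.499]
for x,y,z,c in ((.499,.382,.191,(0,255,0)),(.499,.382,.186,(0,255,0)),(.4975,.382,.164,(255,255,0)),(.4975,.382,.142,(255,255,0)),(.4975,.382,.12,(255,255,0))):
    cv2.polylines(big,[((w2px('side',circ(x,y,z,.03))+.5)*k).astype(np.int32)],True,c,1)
cv2.polylines(big,[((w2px('side',circ(.499,.382,.213,.01))+.5)*k).astype(np.int32)],True,(0,255,0),1)
cv2.imwrite('pics/fo.png',big[312*k:412*k,255*k:355*k])
E
```

```text
(no output)
```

View pics/fo.png

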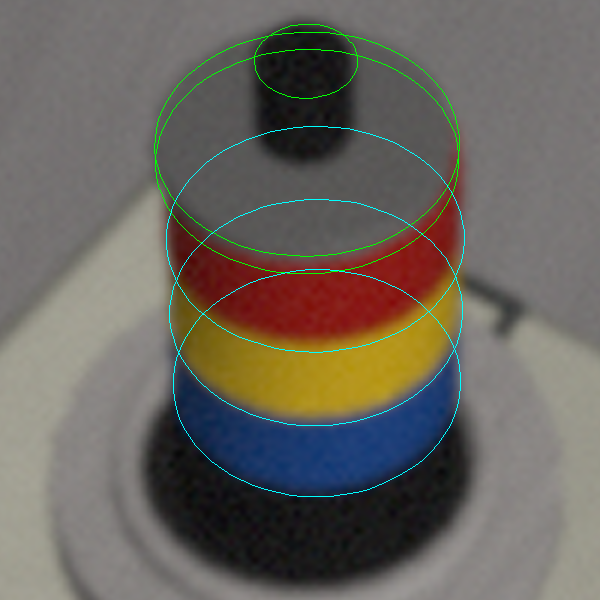

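View pics/t22.png

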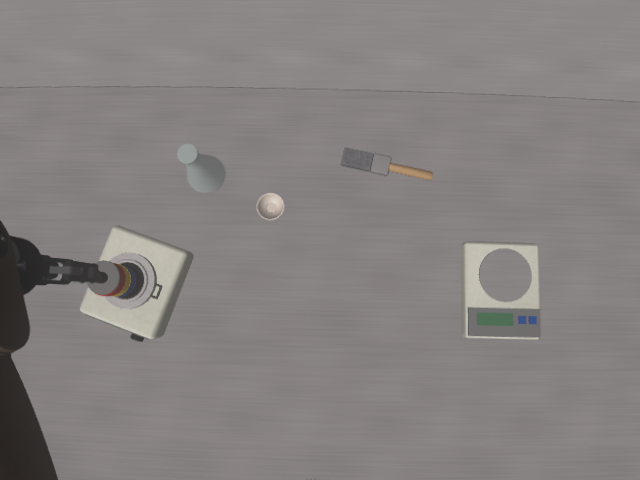

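```bash
python3 -c "
from station import *
print(finish_job())"
```

```text
the job is handed in; nothing more can be done
None
```

The stack is built on the shaker and the job is handed in, at about 44 s of the 144 s allowed. From bottom to top it is: black pan in the plate's seat, blue, yellow and red sieves, then the lid.

**Height checks:** Each part met firm contact within about 0.5 mm of its expected nested height (tool heights 0.0994, 0.1208, 0.143, 0.1655 and 0.1964 m). All contact forces I read were below about 15 N.

**Final images:** The side and wrist views show the stack upright and level. The dish, flask, brush and balance look unmoved, and the open gripper stands about 10 cm above the lid's placing height.

**Disagreements:**
- **Lid offset:** in the side view the lid sits about 1.5 mm off the red sieve's axis. That is right at the nesting play, but its contact height shows it seated, so I left it there.
- **Measurements:** camera positions differed from each other and from the arm by 1–3 mm. Single arm position readings also varied by 1–2 mm. I relied on the commanded positions and on contact force instead.

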